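# Free the child-locked bench cupboard with the push stick

## Task

Open the child-locked little cupboard wide, until its door stands about square to the front. Lift the push stick out of its keeper by its narrow edges, stand it upright on the cork coaster and let go, take it again across its flat faces, and press the orange hook down with it through the gap in the cupboard top until the door springs ajar. Leave the stick standing upright on the coaster, and do not disturb the bento, jar, timer and chopsticks.

Things in the scene. Friction and masses are not known exactly. Their poses are not given: they have to be found in the camera images.
- cupboard: white fixed bench cupboard, 160 (x) x 220 (y) x 130 mm tall, wooden top, blue door on its front. Origin: centre of its underside; its front face lies at its own x = -80 mm and looks along its -x (towards the robot, give or take its yaw). It carries the gap, the hook and the door. A spring plunger inside pushes the door ajar once the hook is down.
- slot (a point): centre of the mouth of the gap in the cupboard's top, level with the top (130 mm up); axes as the cupboard's. The gap is 34 mm along x and 66 mm along y. At both y ends a grey guard cheek, 8 mm thick and 44 mm long in x, stands 40 mm above the top: fingers cannot go down beside the stick's narrow edges there. The x sides are open. The hook lies deep in the gap.
- hook_rib (a point): crest of the rounded orange press rib on the hook, seen in the gap: it runs 50 mm along y under the middle of the gap, 55 mm below the gap's mouth (75 mm above the bench) when the hook is up. Press it straight down with the stick's foot.
- hook (a joint): angle of the orange sprung hook, a hinged arm under the gap: 0 at rest (latched), positive pressed down, stop at 0.24 rad. Its press rib is 50 mm from its hinge (1 mm down = 0.02 rad). The door is let go at about 0.10 rad, 5 mm down; it takes about 2 N to start, 5 N there and 10 N at the stop (12 mm). It springs up again when let go.
- door (a joint): opening angle of the blue door, 0 shut, up to 1.7 rad; it swings towards the robot about an upright hinge at the front left (+y) corner of the cupboard. When the hook lets go it springs to about 0.6 rad and stays where it is left (stiff hinge, below 0.5 N at the free edge).
- door_hinge (a point): point on the door's hinge axis, 122 mm up (door's top edge), in the plane of the door's inner face. Turns with the door: own -y points to its free edge, -x out of its outer face. Door 218 mm wide, 120 tall, panel 14 thick. A steel bracket sticks 27 mm out behind it, 123 to 157 mm from the hinge, 75 to 93 mm up; a bar handle on the outer face lies 165 to 205 mm from the hinge, 85 mm up.
- door_corner (a point): point on the door's top edge (middle of the thickness), 190 mm from the hinge axis, 28 mm from the free edge; axes as door_hinge. Nothing stands behind the door here: once ajar, closed fingertips can go down behind its top edge and sweep it open.
- stick_center (a point): centre (half-way up) of the push stick, a loose upright block of pale wood with a red foot, 120 mm tall, about 0.12 kg. z up. Grip head: upper 45 mm, 16 mm thick (own x) and 56 mm wide (own y). Below it the shaft, 75 mm long, 22 mm (x) x 44 mm (y), its lowest 30 mm red. Stands on its own on its flat foot.
- stick: the push stick again; origin at the centre of the underside of its foot.
- keeper: fixed wooden keeper in which the stick stands at the start, on a 6 mm floor between two walls 52 mm long (y), 10 mm thick and 120 mm high, 30 mm apart along its x: the stick's flat faces are covered, its narrow edges (its y ends) are free. The stick must be lifted 125 mm to clear it. Origin: centre of its underside.
- coaster_top (a point): centre of the top of the fixed round cork coaster, 100 mm across, 6 mm thick.
- bento: closed purple bento, 88 x 133 x 56 mm, loose bystander; origin under its centre.
- jar: closed glass mini jar, 54 mm across, 75 mm tall, loose bystander; origin under its centre.
- timer: chrome round timer with a knob, 64 mm across, 55 mm tall, loose bystander; origin under its centre.
- chopsticks: pair of red chopsticks on a white rest, 207 x 50 x 17 mm, loose bystander; origin under its centre.
Not all that is in view belongs to the job. What is meant by the stick is not pink, and is the smaller of those in its own colour. Of the things that look like the part that bears coaster_top, take the one that is farthest from the robot's base at the start.

How it is judged:
By the outcome, as a careful person would: the job done as asked, in the order asked, and still so for the second after the job is handed in, with the robot touching nothing.
It also fails if it takes over 72 s, if anything falls off the work surface, if the arm or the gripper's body presses on something with over 40 N, if the wrist force passes 120 N, or if a joint passes its speed limit or range.

## Robot

A 6-joint arm with a two-finger parallel gripper is mounted at the origin on the work surface. World frame = base frame: x ahead of the robot, y to its left, z up, the work surface at z = 0. Lengths are in m, angles in rad, forces in N, time in s.
With the tool pointing down it reaches from about 0.375 to 0.9 m from the base axis. Payload 3.1 kg.
Tool frame: the origin (TCP) lies midway between the tips of the shut fingers; the grasp point (between the pads) lies 19 mm behind it; x points along the fingers, y is the direction in which the jaws open and shut, and the axes are right-handed (so a half turn about x gives the same grasp; the last joint's range is limited). The gripper opens to 87 mm and grips with 3 to 60 N. Pads are 19 mm wide; open, the fingers measure 117 mm over their backs; the gripper's body (75 mm by 190 mm) begins 51 mm behind the grasp point.
Start: joints at [-1.302, 0.527, 1.433, -0, 1.181, -0.178], TCP at [0.27, -0.564, 0.223] pointing down, gripper open.
Joint ranges: [-3.08, 3.08], [-0.75, 2.2], [0.22, 2.44], [-1.43, 4.57], [0, 2.65], [-2.85, 2.85]. Speed limits (rad/s): [2.79, 2.79, 3.14, 3.14, 3.14, 3.14].

## Interface

Orientations are given as a unit quaternion [w, x, y, z].
In Python, from bench import bot gives the robot as it stands.
- The arm moves only by the shell command python3 -m crank 'ROWS' [FORCE]. ROWS is JSON, a list of rows, each an object of numbers: "rx", "ry", "rz": the turn, a rotation vector about the tool's x, y, z in degrees; "dx", "dy", "dz": the shift along the tool's x, y, z in cm; "jaw": the gripper's target within -1 to 1 (shut at 1, half-way at 0, fully open at -1). In form: [{"rx": .., "ry": .., "rz": .., "dx": .., "dy": .., "dz": .., "jaw": ..}, ...]. A call has 1 to 10 rows; each row shifts and turns the commanded pose from where the row before left it, along the tool's axes as they then stand; what a row does not reach is not made up. A row lasts 1/8 s, in which the tool goes at most 62.5 mm and 10.7 degrees, less where a joint would pass 70% of its speed; a pose out of reach is approached as far as the arm can. A call with a gripper value outside its range is refused whole. The fingers move at their own pace and stop on an object; FORCE is the grip in N (left out, the last holds). Time passes only in rows, so rows that do not move let the fingers close. It gives the time, the measured TCP pose, the force and the opening at its end, in the units of the state.
- bot.state(): the state, without advancing time (a new reading comes with each control period).
- bot.get_image(name): name is "scene" or "top"; returns (picture, depth): 480x640x3 uint8, red, green, blue; 480x640 float32, m along the optical axis (not along the pixel's ray), 0 where there is no reading.
- bot.camera_params(name): a dict with "K" (3x3 intrinsics, pixels), "dist" ([k1, k2, p1, p2, k3] as OpenCV has them; the pictures are not rectified), "cam_to_world" (4x4, takes a point from camera to world coordinates). Camera axes: x right, y down, z forward; pixel columns grow to the right and rows downward; lengths in m; the calibration is good to about 2 mm. A picture is of the moment at which its call begins. camera_params takes no time and is no camera call.
- bot.hand_in(): hands the job in, once; it reports no verdict.
Trained networks look in the newest picture that a camera, given by its name, has taken for a name from the list of things; names that differ only in an ending like _2 or _b are one class to them, and where a whole thing is asked for, a point or a joint stands for the part that bears it (a point fixed in the world has none). Each returns a list of dicts, best first, with "score" (0 to 1); they miss things now and then, are a little off and sometimes report something else, mostly with a low value. They report only what shows in the picture. A call takes as long as a camera call. They do not tell look-alikes from the thing itself.
- bot.search_frame(camera, target): "position" ([x, y, z] in m, in world coordinates, good to about 4 mm: the middle of the surface that is visible of it).
- bot.trace(camera, target): "mask" (480x640 bool, what is visible of it).
- bot.spot_point(camera, target): "position" ([x, y, z] in m, in world coordinates, good to about 4 mm: a listed point, or the origin of a listed thing).
The state is a dict: "t": time; "q": joint angles; "qvel": joint speeds; "effort": joint torques, N m; "ee_pos": TCP position; "tool_rot": TCP orientation; "ft_force": force on the tool from outside, world axes, zero at the start; "torque": the same for the moment, N m; "finger_gap": opening from 0.0 (shut) to 1.0 (fully open).
Only numpy, scipy, OpenCV 4.12 (cv2) and the standard library are available. Lean on these libraries where they do the work, as an engineer would, in place of code of your own. Each camera call takes 0.05 s, during which the arm holds its last target.

## Working session

There is one attempt and no reset: what is moved stays moved. The work goes in short steps, Python scripts to look and compute and a shell command to move; the robot and the scene stay as the last step left them, time stands still between calls to the robot, and variables do not carry over. Pictures are saved under pics/ and viewed, and the job is handed in when it is done.

```bash
ls; mkdir -p pics; python3 - <<'E'
from bench import bot
import cv2, numpy as np
print(bot.state())
for n in ("scene","top"):
    im,d=bot.get_image(n)
    cv2.imwrite(f"pics/{n}0.png",im[:,:,::-1]); np.save(f"pics/{n}0d.npy",d)
    p=bot.camera_params(n); print(n,p)
E
```

```text
pics
{'t': 0.0, 'q': array([-1.30245851e+00,  5.28478106e-01,  1.43388774e+00,  1.28993659e-05,
        1.18140885e+00, -1.78516883e-01]), 'qvel': array([ 0.0009336 , -0.00024225, -0.00172171,  0.00196787,  0.00120861,
       -0.00116196]), 'effort': array([ 2.47139214e-03, -4.40028334e+01, -1.76593333e+01,  6.35309145e-02,
        5.82491315e-02, -1.61283820e-04]), 'ee_pos': array([ 0.26990586, -0.56290715,  0.22156894]), 'tool_rot': array([-0.15590316, -0.68950032, -0.15744492,  0.68956117]), 'ft_force': array([-0.1830583 , -0.64445357, -0.05566182]), 'torque': array([ 0.02675881, -0.02856212,  0.00515672]), 'finger_gap': 0.9983047588102723}
scene {'K': array([[516.63913329,   0.        , 321.92773312],
       [  0.        , 516.63913329, 245.15763646],
       [  0.        ,   0.        ,   1.        ]]), 'dist': array([0.01646233, 0.        , 0.        , 0.        , 0.        ]), 'cam_to_world': array([[ 0.50496416,  0.67133173, -0.5425172 ,  1.13432278],
       [ 0.86312019, -0.38844876,  0.32269352, -0.42760366],
       [ 0.00589427, -0.63120621, -0.77559266,  0.88638441],
       [ 0.        ,  0.        ,  0.        ,  1.        ]])}
top {'K': array([[498.45231945,   0.        , 315.29539432],
       [  0.        , 498.45231945, 233.36512361],
       [  0.        ,   0.        ,   1.        ]]), 'dist': array([0.03486169, 0.        , 0.        , 0.        , 0.        ]), 'cam_to_world': array([[-0.01585457, -0.9875239 ,  0.15666902,  0.41257407],
       [-0.99986325,  0.01639554,  0.00216118, -0.10923346],
       [-0.00470289, -0.15661333, -0.9876488 ,  1.09526958],
       [ 0.        ,  0.        ,  0.        ,  1.        ]])}
```

View pics/scene0.png

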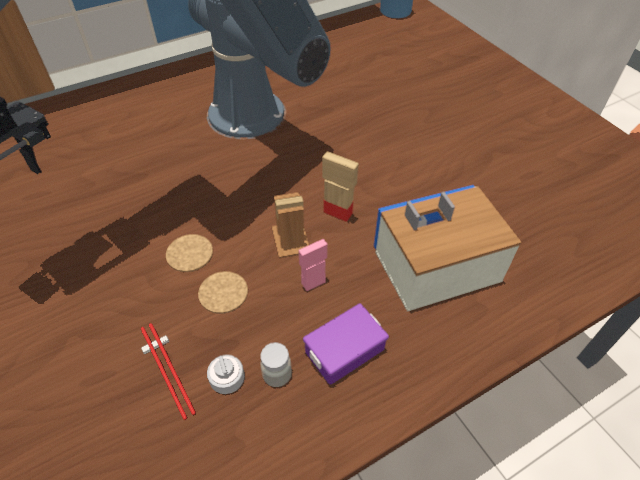

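View pics/top0.png

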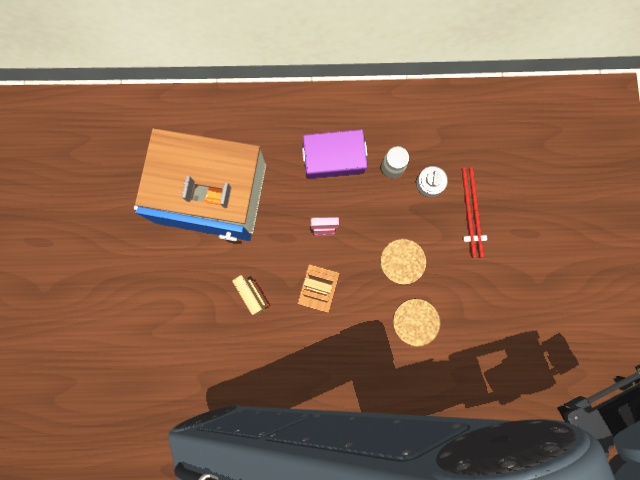

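```bash
cat > h.py <<'E'
import numpy as np, cv2
from bench import bot
def px2w(n,u,v,z=None,d=None):
    p=bot.camera_params(n);K=p["K"];T=p["cam_to_world"]
    x=cv2.undistortPoints(np.array([[[u,v]]],float),K,p["dist"])[0,0]
    r=T[:3,:3]@np.array([x[0],x[1],1.]);o=T[:3,3]
    if d is not None: return o+r*d
    return o+r*(z-o[2])/r[2]
def w2px(n,P):
    p=bot.camera_params(n);T=np.linalg.inv(p["cam_to_world"])
    r,_=cv2.Rodrigues(T[:3,:3])
    return cv2.projectPoints(np.atleast_2d(np.array(P,float)),r,T[:3,3],p["K"],p["dist"])[0][:,0]
E
python3 - <<'E'
from h import *
for n in ("top","scene"):
    bot.get_image(n)
    for t in ("cupboard","slot","hook_rib","door_hinge","door_corner","stick_center","stick","keeper","coaster_top","bento","jar","timer","chopsticks"):
        print(n,t,[(np.round(r["position"],4).tolist(),round(r["score"],2)) for r in bot.spot_point(n,t)][:4])
im=cv2.imread("pics/top0.png")[200:360,210:470]; cv2.imwrite("pics/c1.png",cv2.resize(im,None,fx=3,fy=3,interpolation=cv2.INTER_CUBIC))
im=cv2.imread("pics/scene0.png")[140:300,260:530]; cv2.imwrite("pics/c2.png",cv2.resize(im,None,fx=2.9,fy=2.9,interpolation=cv2.INTER_CUBIC))
print(bot.state()["t"])
E
```

```text
top cupboard [([0.6882, 0.1308, 0.0025], 0.55)]
top slot [([0.6488, 0.1068, 0.1334], 0.66), ([0.7371, -0.289, -0.0002], 0.43)]
top hook_rib [([0.6434, 0.1071, 0.0729], 0.56)]
top door_hinge [([0.6316, 0.2504, 0.1185], 0.79), ([0.5203, -0.2924, 0.0055], 0.44)]
top door_corner [([0.5818, 0.0658, 0.1221], 0.97)]
top stick_center [([0.4455, 0.0249, 0.0807], 0.9), ([0.4671, -0.1084, 0.0666], 0.86), ([0.5927, -0.1251, 0.0584], 0.59)]
top stick [([0.5923, -0.1251, 0.0048], 0.94), ([0.4503, 0.0227, 0.002], 0.87), ([0.4659, -0.1093, 0.0085], 0.56)]
top keeper [([0.4625, -0.1081, 0.0017], 0.57)]
top coaster_top [([0.519, -0.294, 0.0042], 0.94), ([0.3863, -0.3187, 0.0093], 0.73)]
top bento [([0.7567, -0.1526, -0.0004], 0.84)]
top jar [([0.7344, -0.2874, -0.0028], 0.92), ([0.4623, -0.1058, 0.0656], 0.42)]
top timer [([0.6987, -0.3628, 0.003], 0.67)]
top chopsticks [([0.6301, -0.4558, -0.0007], 0.67)]
scene cupboard [([0.689, 0.1262, 0.0036], 0.63)]
scene slot [([0.6506, 0.0988, 0.1311], 0.92)]
scene hook_rib []
scene door_hinge [([0.6334, 0.2513, 0.1216], 0.66)]
scene door_corner [([0.586, 0.0682, 0.1197], 0.92)]
scene stick_center [([0.5892, -0.1193, 0.0599], 0.84), ([0.4684, -0.1125, 0.068], 0.68), ([0.4434, 0.0273, 0.0797], 0.56)]
scene stick [([0.4476, 0.0233, -0.0031], 0.97), ([0.5933, -0.1293, -0.0013], 0.63), ([0.6473, 0.0991, 0.1316], 0.56), ([0.6875, 0.1244, 0.001], 0.53)]
scene keeper [([0.4666, -0.1097, -0.0001], 0.66), ([0.7389, -0.2818, -0.0027], 0.27)]
scene coaster_top [([0.3892, -0.3193, 0.0038], 0.94), ([0.5204, -0.2924, 0.0084], 0.76)]
scene bento [([0.7585, -0.1516, 0.001], 0.58)]
scene jar []
scene timer [([0.6973, -0.3613, -0.002], 0.79)]
scene chopsticks [([0.6317, -0.4512, -0.0003], 0.56), ([0.7562, -0.1533, 0.0038], 0.2)]
1.5
```

View pics/c1.png

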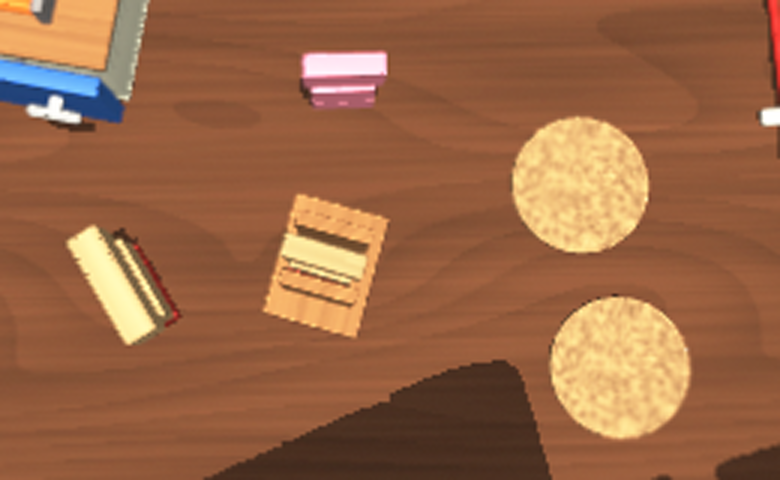

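View pics/c2.png

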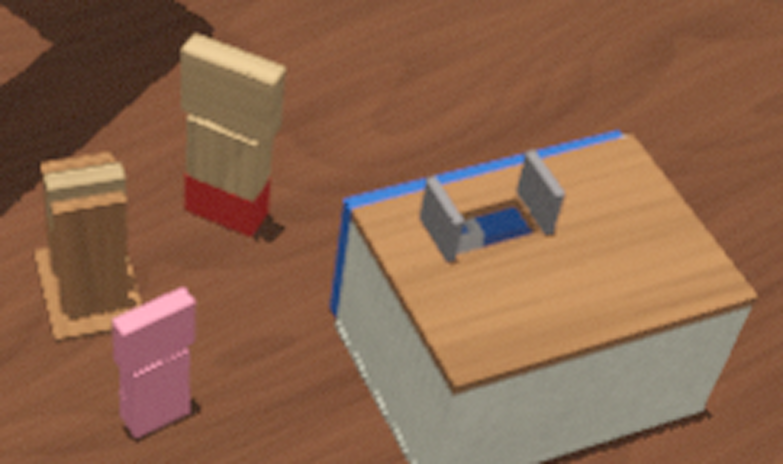

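```bash
cat >> h.py <<'E'
def cloud(n,im=None,d=None):
    if im is None: im,d=bot.get_image(n)
    p=bot.camera_params(n);K=p["K"];T=p["cam_to_world"]
    v,u=np.mgrid[0:480,0:640]
    x=cv2.undistortPoints(np.stack([u,v],-1).reshape(-1,1,2).astype(float),K,p["dist"]).reshape(480,640,2)
    P=np.dstack([x,np.ones((480,640))])*d[...,None]
    P=P@T[:3,:3].T+T[:3,3]; P[d==0]=np.nan
    return im,P
E
python3 - <<'E'
from h import *
im=cv2.imread("pics/top0.png")[:,:,::-1]; im,P=cloud("top",im,np.load("pics/top0d.npy"))
def rect(m,name):
    q=P[m][:,:2].astype(np.float32)*1000
    r=cv2.minAreaRect(q); print(name,m.sum(),np.round(r[0],1),np.round(r[1],1),round(r[2],1),"z",np.round(np.percentile(P[m][:,2],[5,50,95]),4))
Z=P[...,2];X=P[...,0];Y=P[...,1]
near=(abs(X-.465)<.07)&(abs(Y+.108)<.07)
for lo,hi in((.11,.122),(.122,.135),(.115,.135),(.003,.012)): rect(near&(Z>lo)&(Z<hi),("keeper",lo,hi))
h,e=np.histogram(Z[near],bins=np.arange(0,.15,.005)); print(h)
cb=(abs(X-.69)<.2)&(abs(Y-.13)<.2)
rect(cb&(Z>.125)&(Z<.136),"cuptop"); rect(cb&(Z>.16)&(Z<.18),"cheeks")
cz=cb&(Z>.16)&(Z<.18); n,l=cv2.connectedComponents(cz.astype(np.uint8))
for i in range(1,n): rect(l==i,i)
hsv=cv2.cvtColor(im,cv2.COLOR_RGB2HSV)
blue=cb&(hsv[...,0]>100)&(hsv[...,0]<125)&(hsv[...,1]>150)&(Z>.11)&(Z<.13); rect(blue,"doortop")
c=(abs(X-.519)<.07)&(abs(Y+.293)<.07)&(Z>.003)&(Z<.01);rect(c,"coast")
cork=(hsv[...,2]>170)&(abs(X-.519)<.06)&(abs(Y+.293)<.06)
mu=cv2.fitEllipse(max(cv2.findContours(cork.astype(np.uint8),0,1)[0],key=len)); print(mu, px2w("top",*mu[0],z=.006))
f=(abs(X-.4455)<.05)&(abs(Y-.025)<.05)&(Z>.12); rect(f,"bigstick")
E
```

```text
('keeper', 0.11, 0.122) 272 [ 465.6 -109.6] [55.3 50. ] 73.7 z [0.1157 0.1192 0.1217]
('keeper', 0.122, 0.135) 252 [ 465.9 -110.3] [55.4 47.3] 68.3 z [0.1222 0.1255 0.1283]
('keeper', 0.115, 0.135) 515 [ 465.7 -109.8] [55.7 49.9] 73.3 z [0.1172 0.1218 0.1275]
('keeper', 0.003, 0.012) 696 [ 464.9 -108.1] [139.  138.3] 0.3 z [0.0032 0.0053 0.009 ]
[1355  379   17    5    7    6    9    5    9    5    8    8    4   10
    8   28   22    9    7   13    8   10    9  169  196  148    2    0
    0]
cuptop 7753 [681.4 127.6] [222.2 176.2] 79.4 z [0.1264 0.1292 0.1321]
cheeks 234 [647.7 103. ] [84.  44.6] 79.8 z [0.1623 0.1685 0.1718]
1 119 [654.1 139.7] [ 8.9 44.1] 78.6 z [0.162  0.1683 0.1715]
2 115 [641.  66.] [ 8.6 44.6] 79.3 z [0.1626 0.1687 0.1718]
doortop 595 [599.4 142. ] [215.9  14.5] 78.5 z [0.1148 0.1207 0.1236]
coast 1545 [ 518.7 -293.3] [138.8 139. ] 89.6 z [0.0033 0.0058 0.0088]
((403.09564208984375, 261.0493469238281), (44.20933151245117, 45.3230094909668), 129.39602661132812) [ 0.52082457 -0.29804064  0.006     ]
bigstick 563 [447.9  22.2] [76.3 21.8] 30.6 z [0.1332 0.1619 0.1652]
```

The stick candidates in the top image are pale wood in the keeper at (318,287), taller pale wood standing free at (250,293) and pink at (325,226). The free one is 160 mm tall and 76 mm wide, so the smaller pale one in the keeper is the stick. The coasters are at (404,261), 0.60 m from the base, and (417,322), 0.50 m. I take the first because it is farther. The crops confirm both choices.

```bash
cat >> h.py <<'E'
from scipy.spatial.transform import Rotation as R
def cur():
    s=bot.state(); w,x,y,z=s["tool_rot"]; return s,R.from_quat([x,y,z,w])
def plan(p=None,a=None):
    s,r=cur(); A=r.as_matrix(); ac=np.degrees(np.arctan2(A[1,1],A[0,1]))
    print("t",round(s["t"],2),"pos",np.round(s["ee_pos"],4),"a",round(ac,1),"xaxis",np.round(A[:,0],3),"q",np.round(s["q"],2),"F",np.round(s["ft_force"],1),"gap",round(s["finger_gap"]*87,1))
    if a is None: a=ac
    B=A
    c,n=np.cos(np.radians(a)),np.sin(np.radians(a))
    B=np.array([[0,c,n],[0,n,-c],[-1,0,0]])
    rv=(r.inv()*R.from_matrix(B)).as_rotvec(degrees=True)
    print("turn rx,ry,rz deg",np.round(rv,1))
    if p is not None: print("shift (after turn) cm",np.round(B.T@(np.array(p)-s["ee_pos"])*100,2))
E
python3 - <<'E'
from h import *
plan((.466,-.1095,.24),73.5); plan((.466,-.1095,.24),-106.5)
im,P=cloud("scene"); Z=P[...,2];X=P[...,0];Y=P[...,1]
cb=(abs(X-.65)<.1)&(abs(Y-.1)<.1)
def rect(m,name):
    q=P[m][:,:2].astype(np.float32)*1000
    r=cv2.minAreaRect(q); print(name,m.sum(),np.round(r[0],1),np.round(r[1],1),round(r[2],1),"z",np.round(np.percentile(P[m][:,2],[5,50,95]),4))
rect(cb&(Z>.16)&(Z<.18),"cheeks")
cz=cb&(Z>.155)&(Z<.18); n,l=cv2.connectedComponents(cz.astype(np.uint8))
for i in range(1,n): rect(l==i,i)
near=(abs(X-.465)<.05)&(abs(Y+.108)<.05)
rect(near&(Z>.117)&(Z<.14),"keep")
rect((abs(X-.69)<.2)&(abs(Y-.13)<.2)&(Z>.125)&(Z<.136),"cuptop")
E
```

```text
t 1.5 pos [ 0.2701 -0.5636  0.2226] a -64.4 xaxis [ 0. -0. -1.] q [-1.3   0.53  1.43  0.    1.18 -0.18] F [0.6 1.3 1.2] gap 87.3
turn rx,ry,rz deg [-137.9    0.    -0. ]
shift (after turn) cm [-1.74 49.11  5.89]
t 1.5 pos [ 0.2701 -0.5636  0.2226] a -64.4 xaxis [ 0. -0. -1.] q [-1.3   0.53  1.43  0.    1.18 -0.18] F [0.6 1.3 1.2] gap 87.3
turn rx,ry,rz deg [42.1 -0.  -0. ]
shift (after turn) cm [ -1.74 -49.11  -5.89]
cheeks 227 [649.3 101.8] [85.  44.9] 78.6 z [0.161  0.1677 0.1705]
1 145 [656.8 138.7] [ 9.6 44.9] 78.8 z [0.1565 0.1664 0.1702]
2 139 [641.7  64.4] [ 9.1 44.6] 78.0 z [0.1568 0.1668 0.1698]
keep 411 [ 466.3 -111.2] [56.1 52.5] 75.8 z [0.1176 0.1209 0.1268]
cuptop 6405 [688. 125.] [225.  165.5] 79.8 z [0.1266 0.129  0.1313]
```

```bash
python3 -m crank '[{"rx":10.5,"dx":-0.4,"jaw":-1},{"rx":10.5,"dx":-0.4,"jaw":-1},{"rx":10.5,"dx":-0.4,"jaw":-1},{"rx":10.6,"dx":-0.5,"jaw":-1},{"dy":-6,"dz":-0.7,"jaw":-1},{"dy":-6,"dz":-0.7,"jaw":-1},{"dy":-6,"dz":-0.7,"jaw":-1},{"dy":-6,"dz":-0.7,"jaw":-1},{"dy":-6,"dz":-0.7,"jaw":-1},{"dy":-6,"dz":-0.7,"jaw":-1}]' 25
python3 - <<'E'
from h import *
plan((.466,-.1100,.15),-106.5)
E
```

```text
t 1.55 pos [ 0.2701 -0.5636  0.2226] a -64.4 xaxis [-0. -0. -1.] q [-1.3   0.53  1.43 -0.    1.18 -0.18] F [0.1 0.6 0.3] gap 86.9
turn rx,ry,rz deg [42.1  0.  -0. ]
shift (after turn) cm [  7.26 -49.06  -5.9 ]invalid input
```

```bash
python3 -m crank '[{"rx":10.5,"ry":0,"rz":0,"dx":-0.4,"dy":0,"dz":0,"jaw":-1},{"rx":10.5,"ry":0,"rz":0,"dx":-0.4,"dy":0,"dz":0,"jaw":-1},{"rx":10.5,"ry":0,"rz":0,"dx":-0.4,"dy":0,"dz":0,"jaw":-1},{"rx":10.6,"ry":0,"rz":0,"dx":-0.5,"dy":0,"dz":0,"jaw":-1},{"rx":0,"ry":0,"rz":0,"dx":0,"dy":-6,"dz":-0.7,"jaw":-1},{"rx":0,"ry":0,"rz":0,"dx":0,"dy":-6,"dz":-0.7,"jaw":-1},{"rx":0,"ry":0,"rz":0,"dx":0,"dy":-6,"dz":-0.7,"jaw":-1},{"rx":0,"ry":0,"rz":0,"dx":0,"dy":-6,"dz":-0.7,"jaw":-1},{"rx":0,"ry":0,"rz":0,"dx":0,"dy":-6,"dz":-0.7,"jaw":-1},{"rx":0,"ry":0,"rz":0,"dx":0,"dy":-6,"dz":-0.7,"jaw":-1}]' 25
python3 - <<'E'
from h import *
plan((.466,-.1100,.15),-106.5)
E
```

```text
t: 2.8
ee_pos: [0.4133, -0.2288, 0.2399]
tool_rot: [-0.102, 0.7, -0.102, -0.699]
ft_force: [0.3, -1.2, -0.7]
finger_gap: 1.001
t 2.8 pos [ 0.4133 -0.2288  0.2399] a -106.5 xaxis [ 0.001 -0.001 -1.   ] q [-0.74  0.3   1.78  0.    1.06  1.12] F [ 0.3 -1.2 -0.7] gap 87.1
turn rx,ry,rz deg [-0.  -0.1 -0. ]
shift (after turn) cm [  8.99 -12.88  -1.68]
```

```bash
python3 -m crank '[{"rx":0,"ry":0,"rz":0,"dx":0,"dy":-6,"dz":-0.8,"jaw":-1},{"rx":0,"ry":0,"rz":0,"dx":0,"dy":-6,"dz":-0.8,"jaw":-1},{"rx":0,"ry":0,"rz":0,"dx":3,"dy":-0.7,"dz":-0.1,"jaw":-1},{"rx":0,"ry":0,"rz":0,"dx":3,"dy":0,"dz":0,"jaw":-1},{"rx":0,"ry":0,"rz":0,"dx":2,"dy":0,"dz":0,"jaw":-1},{"rx":0,"ry":0,"rz":0,"dx":0,"dy":0,"dz":0,"jaw":-1},{"rx":0,"ry":0,"rz":0,"dx":0,"dy":0,"dz":0,"jaw":-1}]' 25
python3 - <<'E'
from h import *
plan((.466,-.1105,.088),-106.5)
for n in("top","scene"):
    im,d=bot.get_image(n); cv2.imwrite(f"pics/{n}1.png",im[:,:,::-1])
im1=cv2.imread("pics/scene1.png")[100:290,200:400]; cv2.imwrite("pics/c3.png",cv2.resize(im1,None,fx=3,fy=3))
E
```

```text
t: 3.68
ee_pos: [0.4656, -0.1138, 0.1602]
tool_rot: [-0.101, 0.7, -0.102, -0.699]
ft_force: [0.3, -0.1, 0.2]
finger_gap: 0.997
t 3.67 pos [ 0.4656 -0.1138  0.1602] a -106.5 xaxis [ 0.001 -0.001 -1.   ] q [-0.47  0.43  1.86  0.    0.85  1.39] F [ 0.3 -0.1  0.2] gap 86.8
turn rx,ry,rz deg [-0.  -0.1 -0. ]
shift (after turn) cm [ 7.22 -0.33  0.05]
```

View pics/c3.png

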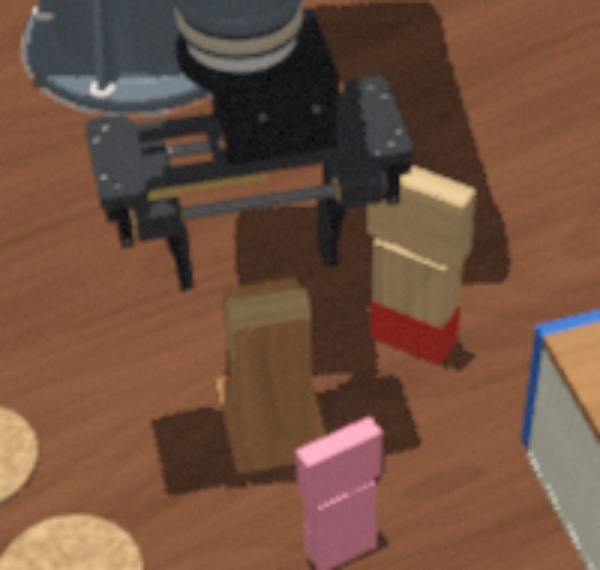

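```bash
python3 -m crank '[{"rx":0,"ry":0,"rz":0,"dx":2,"dy":-0.3,"dz":0.05,"jaw":-1},{"rx":0,"ry":0,"rz":0,"dx":2,"dy":0,"dz":0,"jaw":-1},{"rx":0,"ry":0,"rz":0,"dx":2,"dy":0,"dz":0,"jaw":-1},{"rx":0,"ry":0,"rz":0,"dx":1,"dy":0,"dz":0,"jaw":-1},{"rx":0,"ry":0,"rz":0,"dx":0,"dy":0,"dz":0,"jaw":-1},{"rx":0,"ry":0,"rz":0,"dx":0,"dy":0,"dz":0,"jaw":0.3},{"rx":0,"ry":0,"rz":0,"dx":0,"dy":0,"dz":0,"jaw":0.6},{"rx":0,"ry":0,"rz":0,"dx":0,"dy":0,"dz":0,"jaw":0.6},{"rx":0,"ry":0,"rz":0,"dx":0,"dy":0,"dz":0,"jaw":0.6},{"rx":0,"ry":0,"rz":0,"dx":0,"dy":0,"dz":0,"jaw":0.6}]' 25
python3 - <<'E'
from h import *
plan((.466,-.1105,.218),-106.5)
E
```

```text
t: 5.03
ee_pos: [0.4655, -0.1105, 0.0898]
tool_rot: [-0.101, 0.7, -0.102, -0.7]
ft_force: [0.4, 0.2, 1.2]
finger_gap: 0.644
t 5.03 pos [ 0.4655 -0.1105  0.0898] a -106.5 xaxis [ 0. -0. -1.] q [-0.47  0.56  1.91  0.    0.67  1.39] F [0.4 0.2 1.2] gap 56.0
turn rx,ry,rz deg [-0. -0. -0.]
shift (after turn) cm [-1.282e+01 -1.000e-02 -5.000e-02]
```

Gripped at 56 mm, which matches the head width. Next is the lift, straight up.

```bash
python3 -m crank '[{"rx":0,"ry":0,"rz":0,"dx":-1.5,"dy":0,"dz":0,"jaw":0.6},{"rx":0,"ry":0,"rz":0,"dx":-3,"dy":0,"dz":0,"jaw":0.6},{"rx":0,"ry":0,"rz":0,"dx":-3,"dy":0,"dz":0,"jaw":0.6},{"rx":0,"ry":0,"rz":0,"dx":-3,"dy":0,"dz":0,"jaw":0.6},{"rx":0,"ry":0,"rz":0,"dx":-3,"dy":0,"dz":0,"jaw":0.6},{"rx":0,"ry":0,"rz":0,"dx":-2,"dy":0,"dz":0,"jaw":0.6},{"rx":0,"ry":0,"rz":0,"dx":0,"dy":0,"dz":0,"jaw":0.6},{"rx":0,"ry":0,"rz":0,"dx":0,"dy":0,"dz":0,"jaw":0.6}]' 25
python3 - <<'E'
from h import *
plan((.520,-.294,.245),-100.7)
im,d=bot.get_image("scene"); cv2.imwrite("pics/s2.png",im[:,:,::-1])
E
```

```text
t: 6.02
ee_pos: [0.4645, -0.11, 0.2435]
tool_rot: [0.102, -0.699, 0.101, 0.701]
ft_force: [0.2, 0.7, -1.8]
finger_gap: 0.645
t 6.03 pos [ 0.4645 -0.11    0.2435] a -106.5 xaxis [-0.002  0.001 -1.   ] q [-0.47  0.3   1.76 -0.    1.08  1.39] F [ 0.2  0.7 -1.8] gap 56.1
turn rx,ry,rz deg [-5.8  0.1  0. ]
shift (after turn) cm [-0.15 17.05 -8.87]
```

View pics/s2.png

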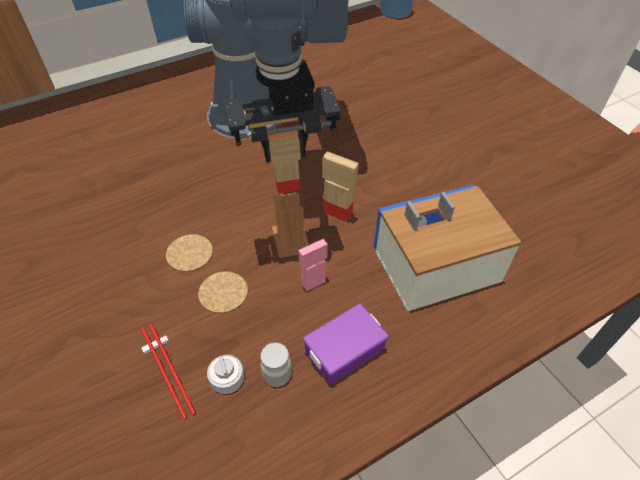

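The stick (288,160) hangs upright and clear of the keeper. I carry it to the coaster at (223,292).

```bash
python3 -m crank '[{"rx":-5.8,"ry":0,"rz":0,"dx":0,"dy":0,"dz":0,"jaw":0.6},{"rx":0,"ry":0,"rz":0,"dx":0,"dy":3,"dz":-1.6,"jaw":0.6},{"rx":0,"ry":0,"rz":0,"dx":0,"dy":4,"dz":-2.1,"jaw":0.6},{"rx":0,"ry":0,"rz":0,"dx":0,"dy":4,"dz":-2.1,"jaw":0.6},{"rx":0,"ry":0,"rz":0,"dx":0,"dy":4,"dz":-2.1,"jaw":0.6},{"rx":0,"ry":0,"rz":0,"dx":3,"dy":2,"dz":-1,"jaw":0.6},{"rx":0,"ry":0,"rz":0,"dx":4,"dy":0,"dz":0,"jaw":0.6},{"rx":0,"ry":0,"rz":0,"dx":4,"dy":0,"dz":0,"jaw":0.6},{"rx":0,"ry":0,"rz":0,"dx":2.5,"dy":0,"dz":0,"jaw":0.6},{"rx":0,"ry":0,"rz":0,"dx":0,"dy":0,"dz":0,"jaw":0.6}]' 25
python3 - <<'E'
from h import *
plan((.520,-.294,.0898),-100.7)
im,d=bot.get_image("scene"); cv2.imwrite("pics/s3.png",cv2.resize(im[180:340,140:340,::-1],None,fx=3,fy=3))
E
```

```text
t: 7.32
ee_pos: [0.519, -0.2923, 0.106]
tool_rot: [0.068, -0.702, 0.064, 0.706]
ft_force: [-0.5, 1.2, -0.7]
finger_gap: 0.638
t 7.33 pos [ 0.519  -0.2923  0.106 ] a -100.7 xaxis [-0.006  0.005 -1.   ] q [-0.7   0.64  1.6  -0.    0.91  1.06] F [-0.5  1.2 -0.7] gap 55.5
turn rx,ry,rz deg [-0.   0.4  0.2]
shift (after turn) cm [ 1.62  0.15 -0.13]
```

View pics/s3.png

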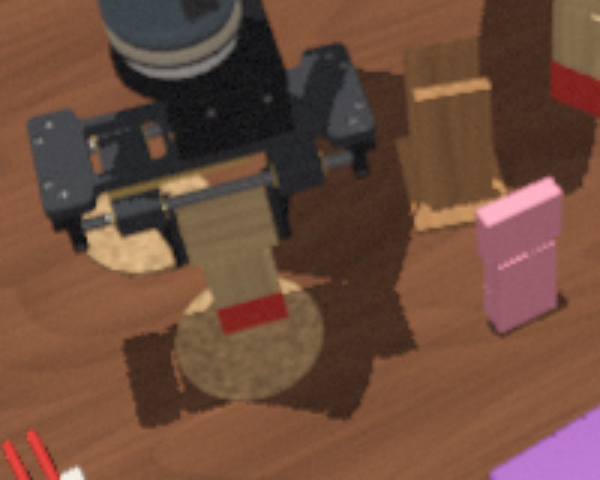

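```bash
python3 -m crank '[{"rx":0,"ry":0,"rz":0,"dx":0,"dy":0.1,"dz":-0.1,"jaw":0.6},{"rx":0,"ry":0,"rz":0,"dx":0.7,"dy":0,"dz":0,"jaw":0.6},{"rx":0,"ry":0,"rz":0,"dx":0.4,"dy":0,"dz":0,"jaw":0.6},{"rx":0,"ry":0,"rz":0,"dx":0.2,"dy":0,"dz":0,"jaw":0.6},{"rx":0,"ry":0,"rz":0,"dx":0.2,"dy":0,"dz":0,"jaw":0.6},{"rx":0,"ry":0,"rz":0,"dx":0,"dy":0,"dz":0,"jaw":0.6}]' 25
python3 - <<'E'
from h import *
plan((.520,-.294,.0898),-100.7)
E
```

```text
t: 8.12
ee_pos: [0.5219, -0.2951, 0.0944]
tool_rot: [0.066, -0.704, 0.066, 0.704]
ft_force: [0.3, 0.3, -2.0]
finger_gap: 0.645
t 8.12 pos [ 0.5219 -0.2951  0.0944] a -100.7 xaxis [-0.  0. -1.] q [-0.7   0.66  1.6   0.    0.88  1.06] F [ 0.3  0.3 -2. ] gap 56.1
turn rx,ry,rz deg [0. 0. 0.]
shift (after turn) cm [ 0.46 -0.07  0.21]
```

```bash
python3 -m crank '[{"rx":0,"ry":0,"rz":0,"dx":0.2,"dy":0,"dz":0.1,"jaw":0.6},{"rx":0,"ry":0,"rz":0,"dx":0.2,"dy":0,"dz":0,"jaw":0.6},{"rx":0,"ry":0,"rz":0,"dx":0.1,"dy":0,"dz":0,"jaw":0.6},{"rx":0,"ry":0,"rz":0,"dx":0,"dy":0,"dz":0,"jaw":0.6}]' 25
python3 - <<'E'
from h import *
plan((.520,-.294,.0898),-100.7)
E
```

```text
t: 8.62
ee_pos: [0.5211, -0.2949, 0.0898]
tool_rot: [-0.066, 0.704, -0.066, -0.704]
ft_force: [-0.5, 1.5, 1.4]
finger_gap: 0.647
t 8.62 pos [ 0.5211 -0.2949  0.0898] a -100.7 xaxis [ 0. -0. -1.] q [-0.7   0.67  1.61  0.    0.87  1.06] F [-0.5  1.5  1.4] gap 56.3
turn rx,ry,rz deg [ 0. -0.  0.]
shift (after turn) cm [ 0.   -0.07  0.12]
```

```bash
python3 -m crank '[{"rx":0,"ry":0,"rz":0,"dx":0.1,"dy":0,"dz":0,"jaw":0.6},{"rx":0,"ry":0,"rz":0,"dx":0,"dy":0,"dz":0,"jaw":0.6}]' 25
python3 - <<'E'
from h import *
plan()
E
python3 -m crank '[{"rx":0,"ry":0,"rz":0,"dx":0,"dy":0,"dz":0,"jaw":-0.4},{"rx":0,"ry":0,"rz":0,"dx":0,"dy":0,"dz":0,"jaw":-0.8},{"rx":0,"ry":0,"rz":0,"dx":0,"dy":0,"dz":0,"jaw":-1},{"rx":0,"ry":0,"rz":0,"dx":0,"dy":0,"dz":0,"jaw":-1}]' 25
python3 - <<'E'
from h import *
plan()
im,d=bot.get_image("scene"); cv2.imwrite("pics/s4.png",cv2.resize(im[180:340,140:340,::-1],None,fx=3,fy=3))
E
```

```text
t: 8.88
ee_pos: [0.5214, -0.2949, 0.0897]
tool_rot: [-0.066, 0.704, -0.066, -0.704]
ft_force: [-1.0, 2.1, 6.0]
finger_gap: 0.643
t 8.88 pos [ 0.5214 -0.2949  0.0897] a -100.7 xaxis [ 0.001 -0.    -1.   ] q [-0.7   0.67  1.61  0.    0.86  1.06] F [-1.   2.1  6. ] gap 56.0
turn rx,ry,rz deg [ 0.  -0.1 -0. ]
t: 9.38
ee_pos: [0.521, -0.295, 0.0883]
tool_rot: [0.066, -0.704, 0.066, 0.704]
ft_force: [-0.4, 0.5, -0.5]
finger_gap: 0.947
t 9.38 pos [ 0.521  -0.295   0.0883] a -100.7 xaxis [-0.  0. -1.] q [-0.7   0.67  1.61 -0.    0.86  1.06] F [-0.4  0.5 -0.5] gap 82.4
turn rx,ry,rz deg [0. 0. 0.]
```

View pics/s4.png

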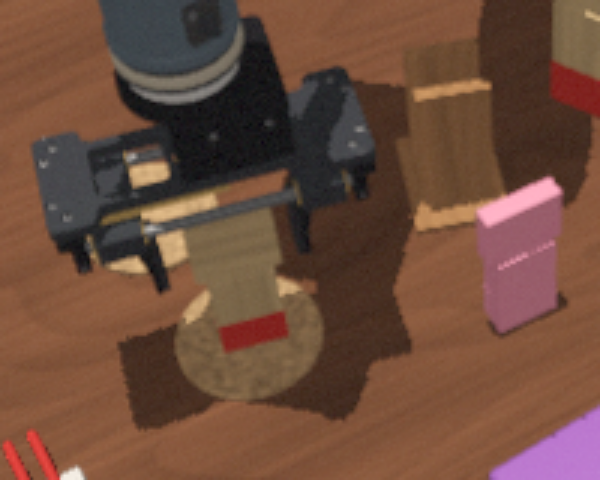

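```bash
python3 -m crank '[{"rx":0,"ry":0,"rz":0,"dx":-1.5,"dy":0,"dz":0,"jaw":-1},{"rx":0,"ry":0,"rz":0,"dx":-3,"dy":0,"dz":0,"jaw":-1},{"rx":0,"ry":0,"rz":0,"dx":-3,"dy":0,"dz":0,"jaw":-1},{"rx":-10,"ry":0,"rz":0,"dx":-1,"dy":0,"dz":0,"jaw":-1},{"rx":-10,"ry":0,"rz":0,"dx":0,"dy":0,"dz":0,"jaw":-1},{"rx":-10,"ry":0,"rz":0,"dx":0,"dy":0,"dz":0,"jaw":-1},{"rx":-10,"ry":0,"rz":0,"dx":0,"dy":0,"dz":0,"jaw":-1},{"rx":-10,"ry":0,"rz":0,"dx":0,"dy":0,"dz":0,"jaw":-1},{"rx":-10,"ry":0,"rz":0,"dx":0,"dy":0,"dz":0,"jaw":-1},{"rx":-10,"ry":0,"rz":0,"dx":0,"dy":0,"dz":0,"jaw":-1}]' 50
python3 -m crank '[{"rx":-10,"ry":0,"rz":0,"dx":0,"dy":0,"dz":0,"jaw":-1},{"rx":-10,"ry":0,"rz":0,"dx":0,"dy":0,"dz":0,"jaw":-1},{"rx":0,"ry":0,"rz":0,"dx":0,"dy":0,"dz":0,"jaw":-1}]' 50
python3 - <<'E'
from h import *
plan((.5211,-.2949,.0885),-10.7)
im,d=bot.get_image("scene"); cv2.imwrite("pics/s5.png",cv2.resize(im[150:340,140:340,::-1],None,fx=3,fy=3))
im,d=bot.get_image("top"); cv2.imwrite("pics/t5.png",im[:,:,::-1])
E
```

```text
t: 10.68
ee_pos: [0.5212, -0.2951, 0.1747]
tool_rot: [0.352, 0.614, 0.351, -0.613]
ft_force: [-0.7, -0.2, 0.1]
finger_gap: 0.998
t: 11.05
ee_pos: [0.5212, -0.2951, 0.1745]
tool_rot: [0.451, 0.545, 0.45, -0.545]
ft_force: [-0.9, 0.9, -0.4]
finger_gap: 1.001
t 11.05 pos [ 0.5212 -0.2951  0.1745] a -10.8 xaxis [ 0.001 -0.001 -1.   ] q [-0.7   0.55  1.55  0.    1.04 -0.51] F [-0.9  0.9 -0.4] gap 87.1
turn rx,ry,rz deg [-0.1  0.  -0.1]
shift (after turn) cm [ 8.6  -0.02 -0.02]
```

View pics/s5.png

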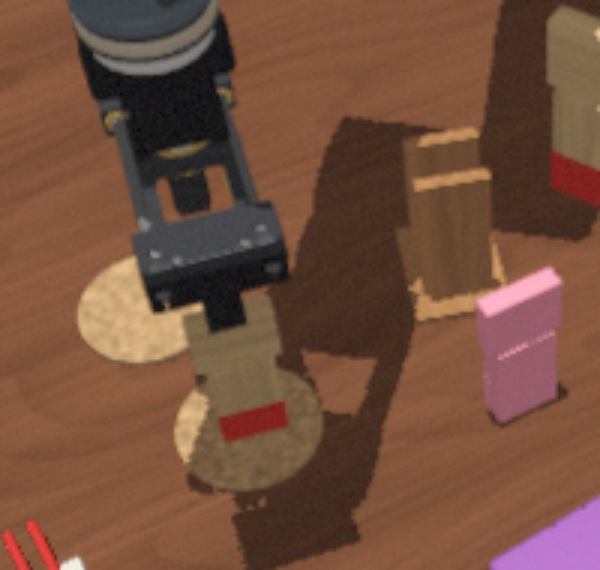

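View pics/t5.png

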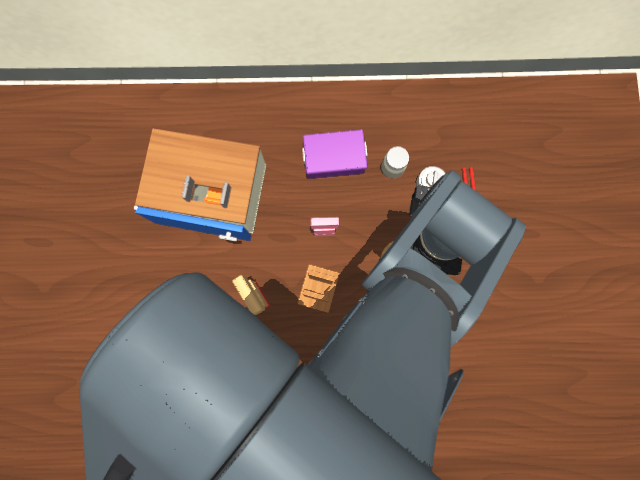

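The stick stands free on the coaster (crop (250,420)). Now I descend across its flat faces.

```bash
python3 -m crank '[{"rx":0,"ry":0,"rz":0,"dx":3,"dy":0,"dz":0,"jaw":-1},{"rx":0,"ry":0,"rz":0,"dx":3,"dy":0,"dz":0,"jaw":-1},{"rx":0,"ry":0,"rz":0,"dx":2,"dy":0,"dz":0,"jaw":-1},{"rx":0,"ry":0,"rz":0,"dx":0.5,"dy":0,"dz":0,"jaw":-0.4},{"rx":0,"ry":0,"rz":0,"dx":0,"dy":0,"dz":0,"jaw":0.2},{"rx":0,"ry":0,"rz":0,"dx":0,"dy":0,"dz":0,"jaw":0.6},{"rx":0,"ry":0,"rz":0,"dx":0,"dy":0,"dz":0,"jaw":0.9},{"rx":0,"ry":0,"rz":0,"dx":0,"dy":0,"dz":0,"jaw":0.9},{"rx":0,"ry":0,"rz":0,"dx":0,"dy":0,"dz":0,"jaw":0.9},{"rx":0,"ry":0,"rz":0,"dx":0,"dy":0,"dz":0,"jaw":0.9}]' 50
python3 -m crank '[{"rx":0,"ry":0,"rz":0,"dx":0,"dy":0,"dz":0,"jaw":0.9},{"rx":0,"ry":0,"rz":0,"dx":0,"dy":0,"dz":0,"jaw":0.9}]' 50
python3 - <<'E'
from h import *
plan((.5211,-.2949,.0885),-10.7)
im,d=bot.get_image("scene"); cv2.imwrite("pics/s6.png",cv2.resize(im[150:340,140:340,::-1],None,fx=3,fy=3))
E
```

```text
t: 12.4
ee_pos: [0.521, -0.2949, 0.0886]
tool_rot: [0.451, 0.544, 0.451, -0.544]
ft_force: [0.2, -0.4, 0.0]
finger_gap: 0.286
t: 12.65
ee_pos: [0.521, -0.295, 0.0885]
tool_rot: [0.451, 0.544, 0.451, -0.544]
ft_force: [0.0, -0.4, 0.2]
finger_gap: 0.176
t 12.65 pos [ 0.521  -0.295   0.0885] a -10.7 xaxis [-0.  0. -1.] q [-0.7   0.67  1.61  0.    0.86 -0.51] F [ 0.  -0.4  0.2] gap 15.4
turn rx,ry,rz deg [-0. -0.  0.]
shift (after turn) cm [ 0.    0.01 -0.01]
```

View pics/s6.png

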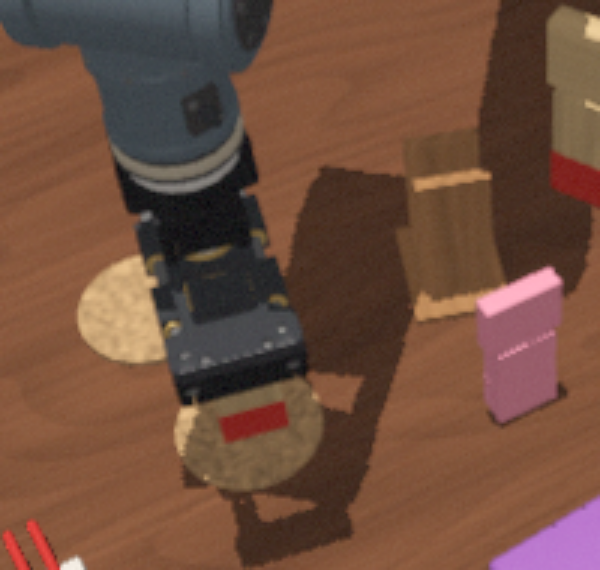

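```bash
python3 -m crank '[{"rx":0,"ry":0,"rz":0,"dx":-1,"dy":0,"dz":0,"jaw":0.9},{"rx":0,"ry":0,"rz":0,"dx":-3,"dy":0,"dz":0,"jaw":0.9},{"rx":0,"ry":0,"rz":0,"dx":-4,"dy":0,"dz":0,"jaw":0.9},{"rx":0,"ry":0,"rz":0,"dx":-4,"dy":0,"dz":0,"jaw":0.9},{"rx":0,"ry":0,"rz":0,"dx":-4,"dy":0,"dz":0,"jaw":0.9},{"rx":0,"ry":0,"rz":0,"dx":-3.5,"dy":0,"dz":0,"jaw":0.9},{"rx":0,"ry":0,"rz":0,"dx":0,"dy":0,"dz":0,"jaw":0.9}]' 50
python3 - <<'E'
from h import *
plan((.6485,.1024,.283),-10.7)
E
```

```text
t: 13.58
ee_pos: [0.5225, -0.2961, 0.2873]
tool_rot: [0.454, 0.545, 0.448, -0.544]
ft_force: [-0.2, -0.2, -1.8]
finger_gap: 0.179
t 13.57 pos [ 0.5225 -0.2961  0.2873] a -10.7 xaxis [ 0.006 -0.005 -1.   ] q [-0.7   0.42  1.42  0.    1.28 -0.51] F [-0.2 -0.2 -1.8] gap 15.6
turn rx,ry,rz deg [ 0.   0.2 -0.4]
shift (after turn) cm [  0.43   4.98 -41.49]
```

```bash
python3 -m crank '[{"rx":0,"ry":0,"rz":0,"dx":0,"dy":0.3,"dz":-2.5,"jaw":0.9},{"rx":0,"ry":0,"rz":0,"dx":0,"dy":0.5,"dz":-5,"jaw":0.9},{"rx":0,"ry":0,"rz":0,"dx":0,"dy":0.7,"dz":-5,"jaw":0.9},{"rx":0,"ry":0,"rz":0,"dx":0,"dy":0.7,"dz":-5,"jaw":0.9},{"rx":0,"ry":0,"rz":0,"dx":0,"dy":0.7,"dz":-5,"jaw":0.9},{"rx":0,"ry":0,"rz":0,"dx":0,"dy":0.7,"dz":-5,"jaw":0.9},{"rx":0,"ry":0,"rz":0,"dx":0,"dy":0.6,"dz":-5,"jaw":0.9},{"rx":0,"ry":0,"rz":0,"dx":0,"dy":0.5,"dz":-5,"jaw":0.9},{"rx":0,"ry":0,"rz":0,"dx":0,"dy":0.3,"dz":-4,"jaw":0.9},{"rx":0,"ry":0,"rz":0,"dx":0,"dy":0,"dz":0,"jaw":0.9}]' 50
python3 -m crank '[{"rx":0,"ry":0,"rz":0,"dx":0,"dy":0,"dz":0,"jaw":0.9},{"rx":0,"ry":0,"rz":0,"dx":0,"dy":0,"dz":0,"jaw":0.9}]' 50
python3 - <<'E'
from h import *
plan((.6485,.1024,.283),-10.7)
im,d=bot.get_image("scene"); cv2.imwrite("pics/s7.png",cv2.resize(im[100:300,330:530,::-1],None,fx=3,fy=3)); np.save("pics/s7d.npy",d);cv2.imwrite("pics/s7f.png",im[:,:,::-1])
im,d=bot.get_image("top"); cv2.imwrite("pics/t7.png",cv2.resize(im[100:300,100:350,::-1],None,fx=3,fy=3))
E
```

```text
t: 14.82
ee_pos: [0.6463, 0.1067, 0.2812]
tool_rot: [-0.451, -0.543, -0.453, 0.544]
ft_force: [-0.3, 0.1, -1.5]
finger_gap: 0.18
t: 15.08
ee_pos: [0.6467, 0.1022, 0.2829]
tool_rot: [-0.451, -0.544, -0.451, 0.545]
ft_force: [0.1, 0.3, -1.1]
finger_gap: 0.178
t 15.07 pos [0.6467 0.1022 0.2829] a -10.8 xaxis [-0.001 -0.    -1.   ] q [-0.01  0.51  1.28 -0.    1.35  0.18] F [ 0.1  0.3 -1.1] gap 15.5
turn rx,ry,rz deg [-0.1  0.   0.1]
shift (after turn) cm [-0.01  0.17 -0.05]
```

View pics/s7.png

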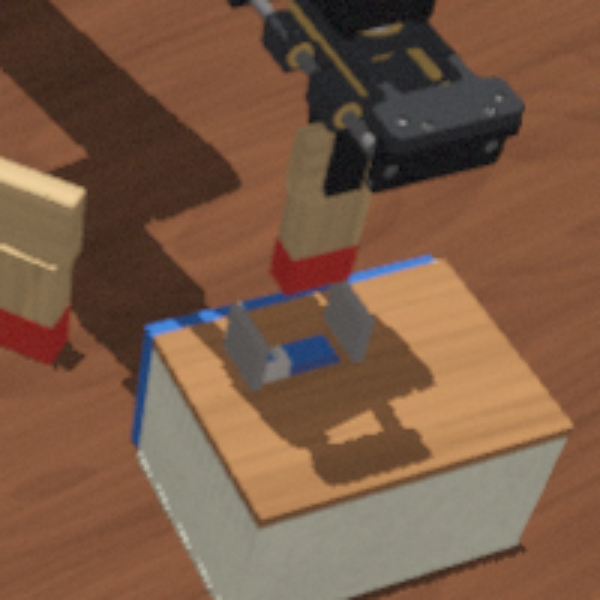

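View pics/t7.png

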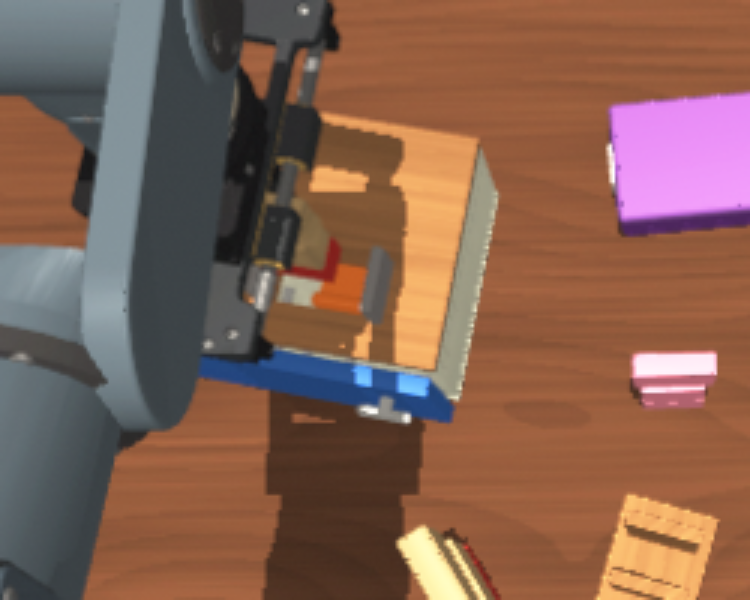

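```bash
cat >> h.py <<'E'
def box(c,yaw,sx,sy,z0,z1):
    t=np.radians(yaw);ex=np.array([np.cos(t),np.sin(t),0]);ey=np.array([-ex[1],ex[0],0])
    return [np.array([c[0],c[1],0])+i*sx/2*ex+j*sy/2*ey+[0,0,z] for z in(z0,z1) for i,j in((-1,-1),(1,-1),(1,1),(-1,1))]
def draw(im,n,B,col):
    p=w2px(n,B)
    for a in range(4):
        for s,e in((a,(a+1)%4),(a+4,(a+1)%4+4),(a,a+4)):
            cv2.line(im,tuple(int(v*4) for v in p[s]),tuple(int(v*4) for v in p[e]),col,1)
E
python3 - <<'E'
from h import *
im=cv2.imread("pics/s7f.png"); im=cv2.resize(im,None,fx=4,fy=4,interpolation=cv2.INTER_CUBIC)
draw(im,"scene",box((.6467,.1022),-10.8,.022,.044,.2004,.2304),(0,255,0))
S=(.6485,.1024)
draw(im,"scene",box(S,-10.7,.034,.066,.130,.130),(255,0,255))
draw(im,"scene",box(S,-10.7,.044,.082,.130,.170),(255,255,0))
cv2.imwrite("pics/s7w.png",im[600:1000,1560:2000])
E
```

```text
(no output)
```

View pics/s7w.png

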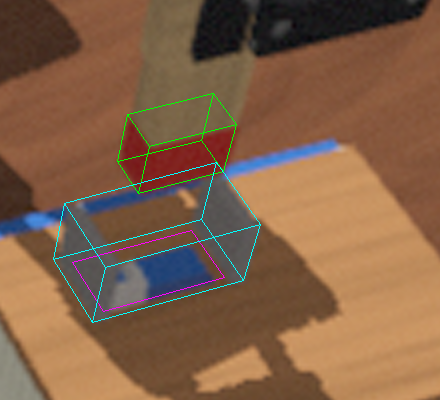

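```bash
python3 -m crank '[{"rx":0,"ry":0,"rz":0,"dx":0,"dy":0.2,"dz":0,"jaw":0.9},{"rx":0,"ry":0,"rz":0,"dx":2,"dy":0,"dz":0,"jaw":0.9},{"rx":0,"ry":0,"rz":0,"dx":2,"dy":0,"dz":0,"jaw":0.9},{"rx":0,"ry":0,"rz":0,"dx":1,"dy":0,"dz":0,"jaw":0.9},{"rx":0,"ry":0,"rz":0,"dx":0,"dy":0,"dz":0,"jaw":0.9},{"rx":0,"ry":0,"rz":0,"dx":0,"dy":0,"dz":0,"jaw":0.9}]' 50
python3 - <<'E'
from h import *
plan((.6485,.1024,.183),-10.7)
im,d=bot.get_image("scene"); im=cv2.resize(im[:,:,::-1],None,fx=4,fy=4,interpolation=cv2.INTER_CUBIC)
S=(.6485,.1024); z=bot.state()["ee_pos"]
draw(im,"scene",box(z,-10.7,.022,.044,z[2]-.0825,z[2]-.0525),(0,255,0))
cv2.imwrite("pics/s8w.png",im[600:1000,1560:2000])
E
```

```text
t: 15.92
ee_pos: [0.6499, 0.1031, 0.2345]
tool_rot: [0.452, 0.545, 0.451, -0.544]
ft_force: [0.1, 1.1, -0.4]
finger_gap: 0.177
t 15.93 pos [0.6499 0.1031 0.2345] a -10.7 xaxis [ 0.002  0.    -1.   ] q [-0.01  0.56  1.33  0.    1.25  0.17] F [ 0.1  1.1 -0.4] gap 15.4
turn rx,ry,rz deg [-0.  -0.  -0.1]
shift (after turn) cm [ 5.15 -0.12  0.09]
```

View pics/s8w.png

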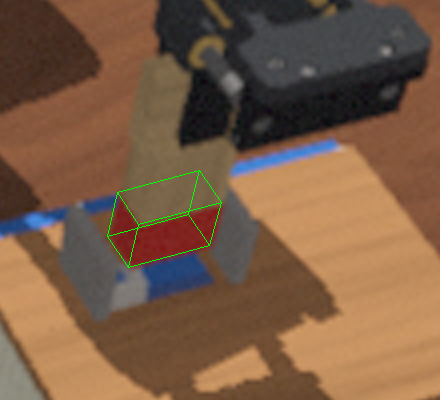

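```bash
python3 -m crank '[{"rx":0,"ry":0,"rz":0,"dx":0.5,"dy":-0.1,"dz":0.1,"jaw":0.9},{"rx":0,"ry":0,"rz":0,"dx":1.5,"dy":0,"dz":0,"jaw":0.9},{"rx":0,"ry":0,"rz":0,"dx":1.5,"dy":0,"dz":0,"jaw":0.9},{"rx":0,"ry":0,"rz":0,"dx":1.5,"dy":0,"dz":0,"jaw":0.9},{"rx":0,"ry":0,"rz":0,"dx":1.5,"dy":0,"dz":0,"jaw":0.9},{"rx":0,"ry":0,"rz":0,"dx":0.5,"dy":0,"dz":0,"jaw":0.9},{"rx":0,"ry":0,"rz":0,"dx":0,"dy":0,"dz":0,"jaw":0.9}]' 50
python3 - <<'E'
from h import *
plan((.6485,.1024,.1495),-10.7)
E
```

```text
t: 16.85
ee_pos: [0.6479, 0.1024, 0.163]
tool_rot: [-0.451, -0.544, -0.451, 0.545]
ft_force: [-0.2, 0.4, -0.2]
finger_gap: 0.18
t 16.85 pos [0.6479 0.1024 0.163 ] a -10.7 xaxis [-0.001  0.    -1.   ] q [-0.01  0.64  1.4   0.    1.1   0.17] F [-0.2  0.4 -0.2] gap 15.7
turn rx,ry,rz deg [-0.  0.  0.]
shift (after turn) cm [ 1.35  0.06 -0.01]
```

```bash
python3 -m crank '[{"rx":0,"ry":0,"rz":0,"dx":0.4,"dy":0,"dz":0,"jaw":0.9},{"rx":0,"ry":0,"rz":0,"dx":0.4,"dy":0,"dz":0,"jaw":0.9},{"rx":0,"ry":0,"rz":0,"dx":0.3,"dy":0,"dz":0,"jaw":0.9},{"rx":0,"ry":0,"rz":0,"dx":0.3,"dy":0,"dz":0,"jaw":0.9},{"rx":0,"ry":0,"rz":0,"dx":0,"dy":0,"dz":0,"jaw":0.9},{"rx":0,"ry":0,"rz":0,"dx":0,"dy":0,"dz":0,"jaw":0.9}]' 50
python3 - <<'E'
from h import *
plan((.6485,.1024,.1485),-10.7)
im,d=bot.get_image("scene"); cv2.imwrite("pics/s9.png",cv2.resize(im[100:300,330:530,::-1],None,fx=3,fy=3))
im,d=bot.get_image("top"); cv2.imwrite("pics/t9.png",cv2.resize(im[100:300,100:350,::-1],None,fx=3,fy=3))
E
```

```text
t: 17.6
ee_pos: [0.6485, 0.1024, 0.1503]
tool_rot: [0.451, 0.545, 0.451, -0.544]
ft_force: [-1.7, -0.4, 6.1]
finger_gap: 0.179
t 17.6 pos [0.6485 0.1024 0.1503] a -10.7 xaxis [ 0.001 -0.    -1.   ] q [-0.01  0.65  1.41  0.    1.07  0.17] F [-1.7 -0.4  6.1] gap 15.6
turn rx,ry,rz deg [ 0.  -0.  -0.1]
shift (after turn) cm [ 0.18  0.   -0.  ]
```

View pics/t9.png

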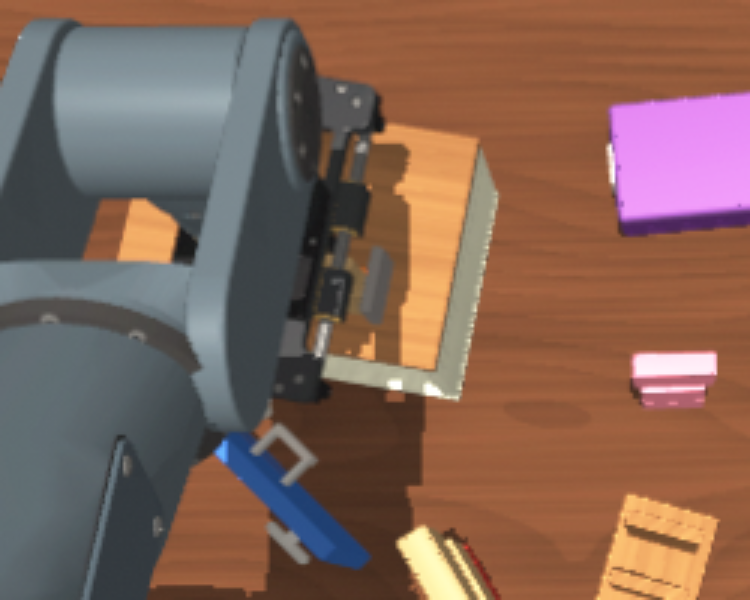

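View pics/s9.png

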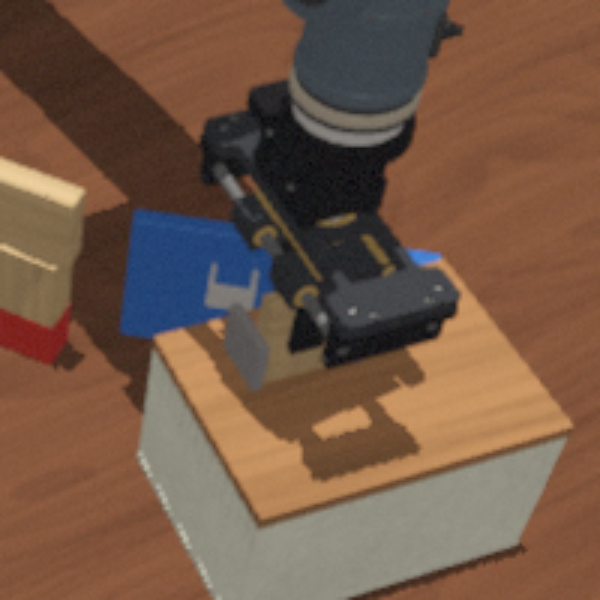

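The door has sprung ajar (top crop (290,500)). I lift the stick out straight up and return it to the coaster.

```bash
python3 -m crank '[{"rx":0,"ry":0,"rz":0,"dx":-1,"dy":0,"dz":0,"jaw":0.9},{"rx":0,"ry":0,"rz":0,"dx":-2,"dy":0,"dz":0,"jaw":0.9},{"rx":0,"ry":0,"rz":0,"dx":-2.5,"dy":0,"dz":0,"jaw":0.9},{"rx":0,"ry":0,"rz":0,"dx":-2.5,"dy":0,"dz":0,"jaw":0.9},{"rx":0,"ry":0,"rz":0,"dx":-2.5,"dy":0,"dz":0,"jaw":0.9},{"rx":0,"ry":0,"rz":0,"dx":-2.5,"dy":0,"dz":0,"jaw":0.9},{"rx":0,"ry":0,"rz":0,"dx":-1,"dy":0,"dz":0,"jaw":0.9},{"rx":0,"ry":0,"rz":0,"dx":0,"dy":0,"dz":0,"jaw":0.9}]' 50
python3 - <<'E'
from h import *
plan((.5211,-.295,.283),-10.7)
E
```

```text
t: 18.7
ee_pos: [0.6479, 0.1023, 0.2896]
tool_rot: [0.451, 0.545, 0.451, -0.544]
ft_force: [0.4, -0.2, -2.2]
finger_gap: 0.179
t 18.7 pos [0.6479 0.1023 0.2896] a -10.7 xaxis [ 0. -0. -1.] q [-0.01  0.51  1.27 -0.    1.36  0.17] F [ 0.4 -0.2 -2.2] gap 15.6
turn rx,ry,rz deg [-0.  0. -0.]
shift (after turn) cm [ 0.66 -5.09 41.4 ]
```

```bash
python3 -m crank '[{"rx":0,"ry":0,"rz":0,"dx":0,"dy":-0.3,"dz":2.4,"jaw":0.9},{"rx":0,"ry":0,"rz":0,"dx":0,"dy":-0.5,"dz":5,"jaw":0.9},{"rx":0,"ry":0,"rz":0,"dx":0,"dy":-0.7,"dz":5,"jaw":0.9},{"rx":0,"ry":0,"rz":0,"dx":0,"dy":-0.7,"dz":5,"jaw":0.9},{"rx":0,"ry":0,"rz":0,"dx":0,"dy":-0.7,"dz":5,"jaw":0.9},{"rx":0,"ry":0,"rz":0,"dx":0,"dy":-0.7,"dz":5,"jaw":0.9},{"rx":0,"ry":0,"rz":0,"dx":0,"dy":-0.6,"dz":5,"jaw":0.9},{"rx":0,"ry":0,"rz":0,"dx":0,"dy":-0.5,"dz":5,"jaw":0.9},{"rx":0,"ry":0,"rz":0,"dx":0,"dy":-0.4,"dz":4,"jaw":0.9},{"rx":0,"ry":0,"rz":0,"dx":0,"dy":0,"dz":0,"jaw":0.9}]' 50
python3 -m crank '[{"rx":0,"ry":0,"rz":0,"dx":2,"dy":0,"dz":0,"jaw":0.9},{"rx":0,"ry":0,"rz":0,"dx":4,"dy":0,"dz":0,"jaw":0.9},{"rx":0,"ry":0,"rz":0,"dx":4,"dy":0,"dz":0,"jaw":0.9},{"rx":0,"ry":0,"rz":0,"dx":4,"dy":0,"dz":0,"jaw":0.9},{"rx":0,"ry":0,"rz":0,"dx":3,"dy":0,"dz":0,"jaw":0.9},{"rx":0,"ry":0,"rz":0,"dx":1.5,"dy":0,"dz":0,"jaw":0.9},{"rx":0,"ry":0,"rz":0,"dx":0,"dy":0,"dz":0,"jaw":0.9},{"rx":0,"ry":0,"rz":0,"dx":0,"dy":0,"dz":0,"jaw":0.9}]' 50
python3 - <<'E'
from h import *
plan((.5211,-.295,.0885),-10.7)
im,d=bot.get_image("scene"); cv2.imwrite("pics/s10.png",cv2.resize(im[150:340,140:340,::-1],None,fx=3,fy=3))
E
```

```text
t: 19.95
ee_pos: [0.5185, -0.2985, 0.2881]
tool_rot: [-0.449, -0.545, -0.45, 0.546]
ft_force: [0.0, -0.8, -1.8]
finger_gap: 0.181
t: 20.95
ee_pos: [0.5217, -0.2954, 0.1057]
tool_rot: [0.452, 0.545, 0.45, -0.544]
ft_force: [0.4, 0.1, -1.0]
finger_gap: 0.178
t 20.95 pos [ 0.5217 -0.2954  0.1057] a -10.7 xaxis [ 0.002 -0.001 -1.   ] q [-0.7   0.64  1.6   0.    0.9  -0.51] F [ 0.4  0.1 -1. ] gap 15.5
turn rx,ry,rz deg [ 0.   0.1 -0.1]
shift (after turn) cm [ 1.72 -0.07 -0.03]
```

View pics/s10.png

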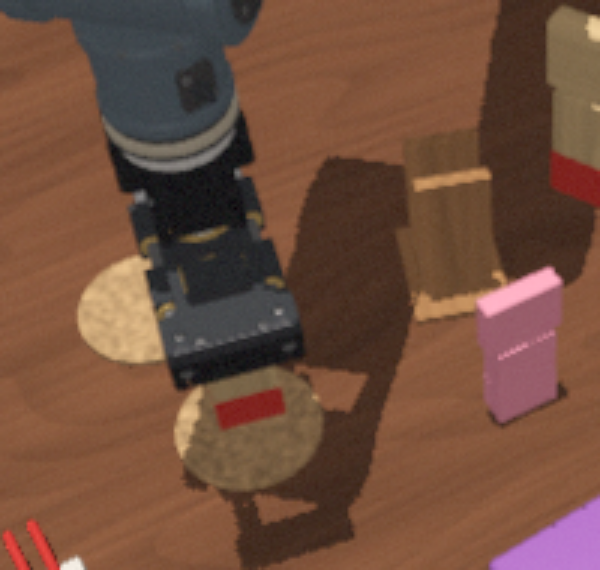

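```bash
python3 -m crank '[{"rx":0,"ry":0,"rz":0,"dx":0.7,"dy":0,"dz":0,"jaw":0.9},{"rx":0,"ry":0,"rz":0,"dx":0.5,"dy":0,"dz":0,"jaw":0.9},{"rx":0,"ry":0,"rz":0,"dx":0.3,"dy":0,"dz":0,"jaw":0.9},{"rx":0,"ry":0,"rz":0,"dx":0.1,"dy":0,"dz":0,"jaw":0.9},{"rx":0,"ry":0,"rz":0,"dx":0,"dy":0,"dz":0,"jaw":0.9}]' 50
python3 - <<'E'
from h import *
plan((.5211,-.295,.0885),-10.7)
E
```

```text
t: 21.62
ee_pos: [0.5211, -0.295, 0.0885]
tool_rot: [0.451, 0.544, 0.451, -0.544]
ft_force: [-0.4, -0.9, -1.2]
finger_gap: 0.18
t 21.62 pos [ 0.5211 -0.295   0.0885] a -10.7 xaxis [ 0. -0. -1.] q [-0.7   0.67  1.61  0.    0.86 -0.51] F [-0.4 -0.9 -1.2] gap 15.7
turn rx,ry,rz deg [ 0.  0. -0.]
shift (after turn) cm [ 0.  0. -0.]
```

```bash
python3 -m crank '[{"rx":0,"ry":0,"rz":0,"dx":0.1,"dy":0,"dz":0,"jaw":0.9},{"rx":0,"ry":0,"rz":0,"dx":0,"dy":0,"dz":0,"jaw":0.9}]' 50
python3 -m crank '[{"rx":0,"ry":0,"rz":0,"dx":0.05,"dy":0,"dz":0,"jaw":0.9},{"rx":0,"ry":0,"rz":0,"dx":0,"dy":0,"dz":0,"jaw":0.9}]' 50
```

```text
t: 21.88
ee_pos: [0.5212, -0.2951, 0.0885]
tool_rot: [0.451, 0.544, 0.451, -0.544]
ft_force: [-0.5, 1.0, 4.3]
finger_gap: 0.181
t: 22.12
ee_pos: [0.5212, -0.2951, 0.0885]
tool_rot: [0.452, 0.544, 0.451, -0.544]
ft_force: [-1.8, 1.7, 8.2]
finger_gap: 0.176
```

```bash
python3 -m crank '[{"rx":0,"ry":0,"rz":0,"dx":-0.1,"dy":0,"dz":0,"jaw":0.9},{"rx":0,"ry":0,"rz":0,"dx":0,"dy":0,"dz":0,"jaw":0.5},{"rx":0,"ry":0,"rz":0,"dx":0,"dy":0,"dz":0,"jaw":0.0},{"rx":0,"ry":0,"rz":0,"dx":0,"dy":0,"dz":0,"jaw":-0.5},{"rx":0,"ry":0,"rz":0,"dx":0,"dy":0,"dz":0,"jaw":-0.5}]' 50
python3 -m crank '[{"rx":0,"ry":0,"rz":0,"dx":0,"dy":0,"dz":0,"jaw":-0.5},{"rx":0,"ry":0,"rz":0,"dx":-2,"dy":0,"dz":0,"jaw":-0.5},{"rx":0,"ry":0,"rz":0,"dx":-4,"dy":0,"dz":0,"jaw":-0.5},{"rx":0,"ry":0,"rz":0,"dx":-5,"dy":0,"dz":0,"jaw":-0.5},{"rx":0,"ry":0,"rz":0,"dx":-5,"dy":0,"dz":0,"jaw":-0.5},{"rx":0,"ry":0,"rz":0,"dx":0,"dy":0,"dz":0,"jaw":0.0}]' 30
python3 - <<'E'
from h import *
plan()
im,d=bot.get_image("scene"); cv2.imwrite("pics/s11.png",im[:,:,::-1])
for t in("door_corner","door_hinge"): print(t,[(np.round(r["position"],4).tolist(),round(r["score"],2)) for r in bot.spot_point("scene",t)])
bot.get_image("top")
for t in("door_corner","door_hinge"): print(t,[(np.round(r["position"],4).tolist(),round(r["score"],2)) for r in bot.spot_point("top",t)])
E
```

```text
t: 22.75
ee_pos: [0.5211, -0.295, 0.0879]
tool_rot: [-0.451, -0.544, -0.451, 0.544]
ft_force: [0.3, -0.2, 0.1]
finger_gap: 0.504
t: 23.5
ee_pos: [0.5234, -0.2968, 0.253]
tool_rot: [0.455, 0.545, 0.447, -0.544]
ft_force: [-0.0, -0.7, -0.3]
finger_gap: 0.698
t 23.5 pos [ 0.5234 -0.2968  0.253 ] a -10.7 xaxis [ 0.008 -0.007 -1.   ] q [-0.7   0.46  1.47  0.    1.21 -0.51] F [-0.  -0.7 -0.3] gap 60.7
turn rx,ry,rz deg [-0.   0.3 -0.5]
door_corner [([0.4877, 0.1288, 0.1202], 0.77)]
door_hinge [([0.6304, 0.2495, 0.1214], 0.8)]
door_corner [([0.4828, 0.1258, 0.1225], 0.59)]
door_hinge [([0.6288, 0.2517, 0.1173], 0.84)]
```

View pics/s11.png

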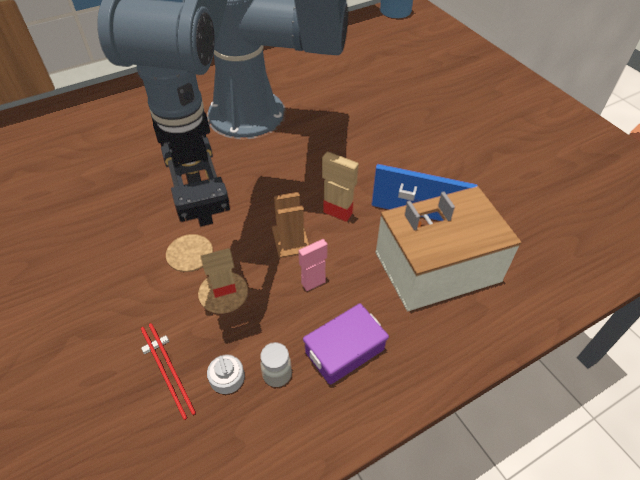

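The stick stands upright on the coaster at (220,275). The door is about 37° open at (425,190). I go over with closed fingers and sweep it open.

```bash
python3 -m crank '[{"rx":9.2,"ry":0,"rz":0,"dx":0,"dy":0,"dz":0,"jaw":1},{"rx":9.2,"ry":0,"rz":0,"dx":0,"dy":0,"dz":0,"jaw":1},{"rx":9.2,"ry":0,"rz":0,"dx":0,"dy":0,"dz":0,"jaw":1},{"rx":9.2,"ry":0,"rz":0,"dx":0,"dy":0,"dz":0,"jaw":1}]' 30
python3 - <<'E'
from h import *
plan((.521,.103,.253),-47.4)
E
```

```text
t: 24.3
ee_pos: [0.5205, -0.2946, 0.2465]
tool_rot: [-0.254, -0.659, -0.255, 0.66]
ft_force: [0.4, 0.6, -0.1]
finger_gap: 0.133
t 24.3 pos [ 0.5205 -0.2946  0.2465] a -47.8 xaxis [-0.002  0.002 -1.   ] q [-0.7   0.47  1.47  0.    1.21  0.13] F [ 0.4  0.6 -0.1] gap 11.6
turn rx,ry,rz deg [-0.4  0.   0.2]
shift (after turn) cm [ -0.65 -29.23 -26.95]
```

```bash
python3 -m crank '[{"rx":0,"ry":0,"rz":0,"dx":-0.3,"dy":-3,"dz":-2.7,"jaw":1},{"rx":0,"ry":0,"rz":0,"dx":-0.3,"dy":-4,"dz":-3.7,"jaw":1},{"rx":0,"ry":0,"rz":0,"dx":0,"dy":-4,"dz":-3.7,"jaw":1},{"rx":0,"ry":0,"rz":0,"dx":0,"dy":-4,"dz":-3.7,"jaw":1},{"rx":0,"ry":0,"rz":0,"dx":0,"dy":-4,"dz":-3.7,"jaw":1},{"rx":0,"ry":0,"rz":0,"dx":0,"dy":-4,"dz":-3.7,"jaw":1},{"rx":0,"ry":0,"rz":0,"dx":0,"dy":-4,"dz":-3.7,"jaw":1},{"rx":0,"ry":0,"rz":0,"dx":0,"dy":-2.2,"dz":-2,"jaw":1},{"rx":0,"ry":0,"rz":0,"dx":0,"dy":0,"dz":0,"jaw":1},{"rx":0,"ry":0,"rz":0,"dx":0,"dy":0,"dz":0,"jaw":1}]' 30
python3 - <<'E'
from h import *
plan((.521,.103,.1),-47.4)
im,d=bot.get_image("scene"); cv2.imwrite("pics/s12.png",cv2.resize(im[100:300,310:510,::-1],None,fx=3,fy=3))
im,d=bot.get_image("top"); cv2.imwrite("pics/t12.png",cv2.resize(im[100:340,100:360,::-1],None,fx=2.5,fy=2.5))
E
```

```text
t: 25.55
ee_pos: [0.5218, 0.1015, 0.2533]
tool_rot: [-0.256, -0.658, -0.256, 0.66]
ft_force: [0.6, 0.1, 0.5]
finger_gap: 0.008
t 25.55 pos [0.5218 0.1015 0.2533] a -47.5 xaxis [-0.002 -0.001 -1.   ] q [-0.02  0.37  1.63 -0.    1.15  0.81] F [0.6 0.1 0.5] gap 0.7
turn rx,ry,rz deg [-0.1  0.1  0. ]
shift (after turn) cm [15.33 -0.17 -0.04]
```

View pics/s12.png

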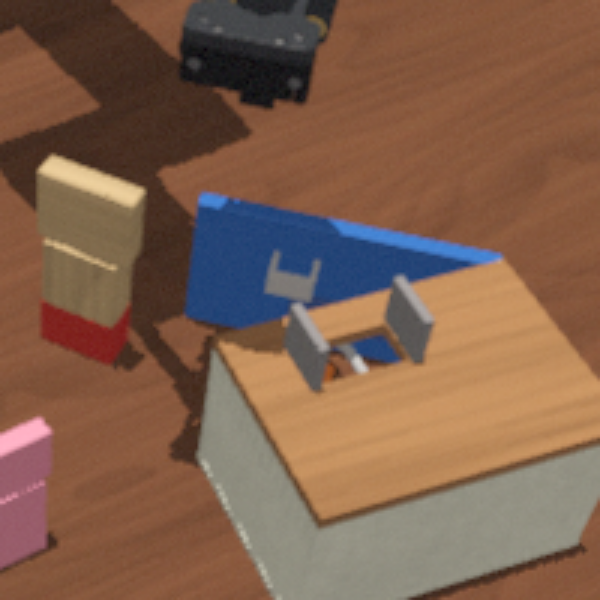

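View pics/t12.png

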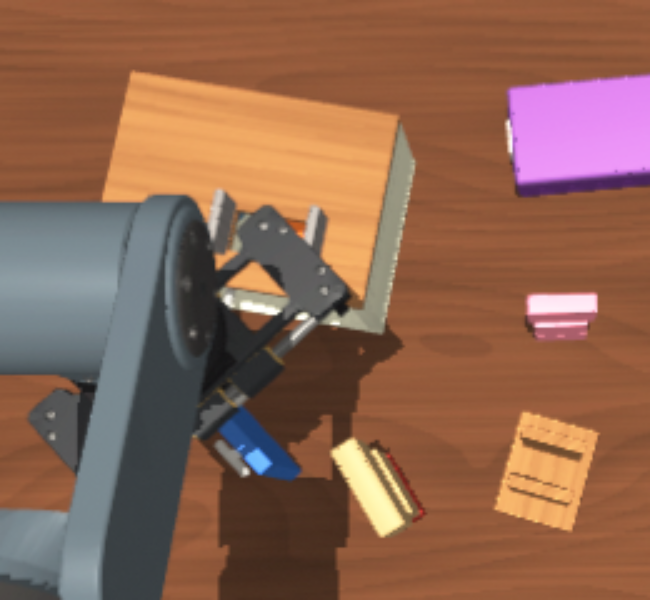

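```bash
python3 -m crank '[{"rx":0,"ry":0,"rz":0,"dx":0,"dy":-1,"dz":0,"jaw":1},{"rx":0,"ry":0,"rz":0,"dx":3,"dy":0,"dz":0,"jaw":1},{"rx":0,"ry":0,"rz":0,"dx":4,"dy":0,"dz":0,"jaw":1},{"rx":0,"ry":0,"rz":0,"dx":3,"dy":0,"dz":0,"jaw":1},{"rx":0,"ry":0,"rz":0,"dx":0,"dy":0,"dz":0,"jaw":1}]' 30
python3 - <<'E'
from h import *
plan((.514,.1105,.105),-47.4)
im,d=bot.get_image("scene"); cv2.imwrite("pics/s13.png",cv2.resize(im[100:300,310:510,::-1],None,fx=3,fy=3))
E
```

```text
t: 26.28
ee_pos: [0.5131, 0.1091, 0.1522]
tool_rot: [-0.255, -0.657, -0.257, 0.661]
ft_force: [0.2, 1.0, -0.2]
finger_gap: 0.007
t 26.27 pos [0.5131 0.1091 0.1522] a -47.6 xaxis [-0.006  0.    -1.   ] q [-0.    0.5   1.75  0.    0.9   0.83] F [ 0.2  1.  -0.2] gap 0.6
turn rx,ry,rz deg [-0.2  0.2  0.2]
shift (after turn) cm [ 4.72 -0.04 -0.16]
```

View pics/s13.png

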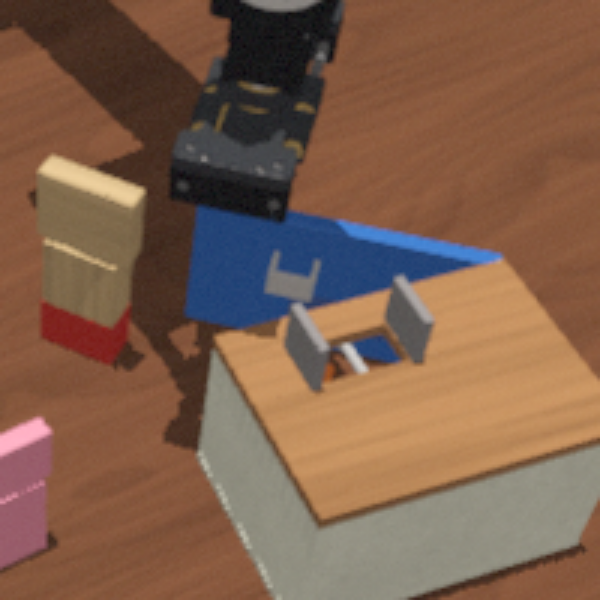

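```bash
python3 -m crank '[{"rx":0,"ry":0,"rz":0,"dx":1.5,"dy":0,"dz":-0.2,"jaw":1},{"rx":0,"ry":0,"rz":0,"dx":1.5,"dy":0,"dz":0,"jaw":1},{"rx":0,"ry":0,"rz":0,"dx":1.3,"dy":0,"dz":0,"jaw":1},{"rx":0,"ry":0,"rz":0,"dx":0,"dy":0,"dz":0,"jaw":1},{"rx":0,"ry":0,"rz":0,"dx":0,"dy":0,"dz":0,"jaw":1}]' 30
python3 - <<'E'
from h import *
plan((.514,.1105,.105),-47.4)
im,d=bot.get_image("scene"); cv2.imwrite("pics/s14.png",cv2.resize(im[100:300,310:510,::-1],None,fx=3,fy=3))
E
```

```text
t: 26.95
ee_pos: [0.517, 0.1108, 0.111]
tool_rot: [0.256, 0.659, 0.256, -0.659]
ft_force: [-0.5, 0.6, -0.1]
finger_gap: 0.005
t 26.95 pos [0.517  0.1108 0.111 ] a -47.5 xaxis [ 0.  0. -1.] q [-0.    0.56  1.77  0.    0.8   0.83] F [-0.5  0.6 -0.1] gap 0.4
turn rx,ry,rz deg [-0.1 -0.  -0. ]
shift (after turn) cm [ 0.6  -0.18  0.24]
```

View pics/s14.png

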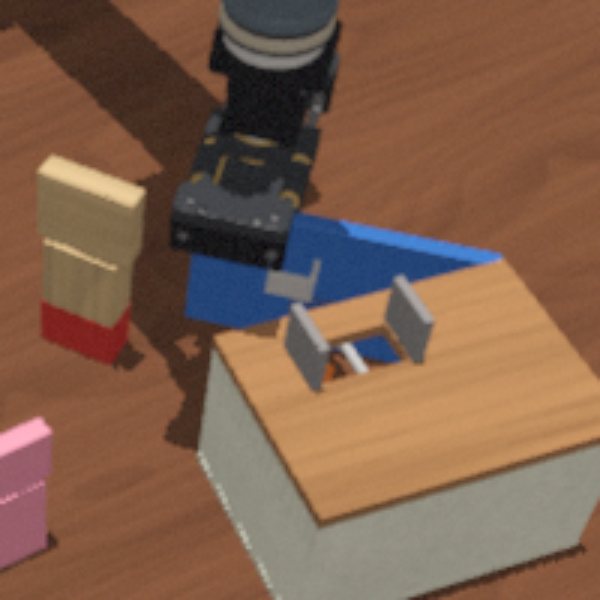

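```bash
python3 -m crank '[{"rx":0,"ry":0,"rz":0,"dx":0.6,"dy":-0.6,"dz":0.1,"jaw":1},{"rx":0,"ry":0,"rz":0,"dx":0,"dy":-0.6,"dz":0.1,"jaw":1},{"rx":5,"ry":0,"rz":0,"dx":0,"dy":-1.6,"dz":0.1,"jaw":1},{"rx":6,"ry":0,"rz":0,"dx":0,"dy":-1.9,"dz":0.1,"jaw":1},{"rx":6,"ry":0,"rz":0,"dx":0,"dy":-1.9,"dz":0.1,"jaw":1},{"rx":6,"ry":0,"rz":0,"dx":0,"dy":-1.9,"dz":0.1,"jaw":1},{"rx":0,"ry":0,"rz":0,"dx":0,"dy":0,"dz":0,"jaw":1},{"rx":0,"ry":0,"rz":0,"dx":0,"dy":0,"dz":0,"jaw":1}]' 30
python3 - <<'E'
from h import *
plan((.450,.269,.105),-100.7)
im,d=bot.get_image("scene"); cv2.imwrite("pics/s15.png",cv2.resize(im[100:300,310:510,::-1],None,fx=3,fy=3))
for n in("scene","top"):
    bot.get_image(n)
    for t in("door_corner",): print(n,t,[(np.round(r["position"],4).tolist(),round(r["score"],2)) for r in bot.spot_point(n,t)])
E
```

```text
t: 28.0
ee_pos: [0.4638, 0.1761, 0.1052]
tool_rot: [0.12, 0.697, 0.12, -0.697]
ft_force: [0.8, -0.3, 0.2]
finger_gap: 0.007
t 28.0 pos [0.4638 0.1761 0.1052] a -70.4 xaxis [ 0.001 -0.    -1.   ] q [ 0.14  0.54  1.86 -0.    0.74  1.37] F [ 0.8 -0.3  0.2] gap 0.6
turn rx,ry,rz deg [30.3 -0.  -0. ]
shift (after turn) cm [ 0.02 -8.87  3.08]
scene door_corner [([0.449, 0.2007, 0.1206], 0.7)]
top door_corner [([0.5227, -0.2903, 0.0659], 0.33)]
```

View pics/s15.png

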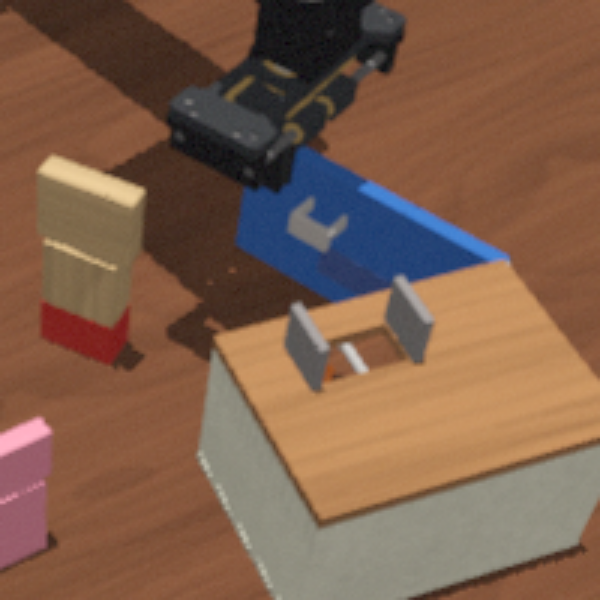

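```bash
python3 -m crank '[{"rx":5,"ry":0,"rz":0,"dx":0,"dy":-1.6,"dz":0.1,"jaw":1},{"rx":6,"ry":0,"rz":0,"dx":0,"dy":-1.9,"dz":0.15,"jaw":1},{"rx":6,"ry":0,"rz":0,"dx":0,"dy":-1.9,"dz":0.15,"jaw":1},{"rx":6,"ry":0,"rz":0,"dx":0,"dy":-1.9,"dz":0.15,"jaw":1},{"rx":4,"ry":0,"rz":0,"dx":0,"dy":-1.2,"dz":0.1,"jaw":1},{"rx":0,"ry":0,"rz":0,"dx":0,"dy":0,"dz":0,"jaw":1},{"rx":0,"ry":0,"rz":0,"dx":0,"dy":0,"dz":0,"jaw":1}]' 30
python3 - <<'E'
from h import *
plan((.450,.269,.105),-100.7)
im,d=bot.get_image("scene"); cv2.imwrite("pics/s16.png",cv2.resize(im[100:300,310:510,::-1],None,fx=3,fy=3))
for n in("scene",):
    for t in("door_corner","door_hinge"): print(n,t,[(np.round(r["position"],4).tolist(),round(r["score"],2)) for r in bot.spot_point(n,t)])
E
```

```text
t: 29.12
ee_pos: [0.4441, 0.258, 0.105]
tool_rot: [0.046, -0.705, 0.046, 0.706]
ft_force: [0.8, 1.1, -0.3]
finger_gap: 0.004
t 29.12 pos [0.4441 0.258  0.105 ] a -97.5 xaxis [-0. -0. -1.] q [ 0.31  0.56  1.82 -0.    0.77  2.01] F [ 0.8  1.1 -0.3] gap 0.4
turn rx,ry,rz deg [ 3.2  0.  -0. ]
shift (after turn) cm [-0.   -1.19 -0.38]
scene door_corner [([0.4443, 0.2826, 0.1212], 0.87)]
scene door_hinge [([0.6306, 0.2523, 0.1191], 0.84)]
```

View pics/s16.png

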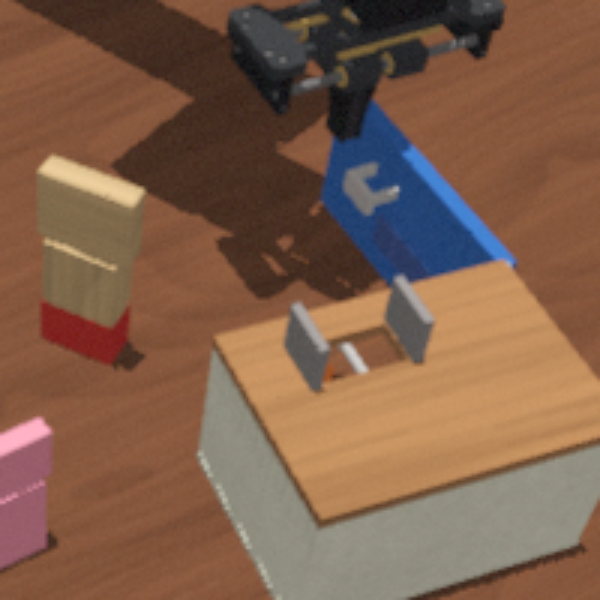

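```bash
python3 -m crank '[{"rx":2,"ry":0,"rz":0,"dx":0,"dy":-0.6,"dz":0,"jaw":1},{"rx":1,"ry":0,"rz":0,"dx":0,"dy":-0.5,"dz":0,"jaw":1},{"rx":0,"ry":0,"rz":0,"dx":0,"dy":0,"dz":0,"jaw":1},{"rx":0,"ry":0,"rz":0,"dx":0,"dy":1,"dz":0,"jaw":1},{"rx":0,"ry":0,"rz":0,"dx":-2,"dy":1,"dz":0,"jaw":1},{"rx":0,"ry":0,"rz":0,"dx":-4,"dy":0,"dz":0,"jaw":1},{"rx":0,"ry":0,"rz":0,"dx":-5,"dy":0,"dz":0,"jaw":1},{"rx":0,"ry":0,"rz":0,"dx":-5,"dy":0,"dz":0,"jaw":1}]' 30
python3 - <<'E'
from h import *
plan()
im,d=bot.get_image("scene"); cv2.imwrite("pics/s17.png",im[:,:,::-1])
_,P=cloud("scene",im,d)
imt,dt=bot.get_image("top"); cv2.imwrite("pics/t17.png",imt[:,:,::-1])
_,Q=cloud("top",imt,dt)
for n,im,P in(("scene",im,P),("top",imt,Q)):
    hsv=cv2.cvtColor(im,cv2.COLOR_RGB2HSV);Z=P[...,2]
    m=(hsv[...,0]>100)&(hsv[...,0]<125)&(hsv[...,1]>130)&(Z>.112)&(Z<.128)&(P[...,0]>.38)&(P[...,0]<.7)&(P[...,1]>.2)
    print(n,m.sum(),cv2.minAreaRect(P[m][:,:2].astype(np.float32)*1000) if m.sum()>5 else "")
    for t in("door_corner","door_hinge","stick","bento","jar","timer","chopsticks"): print(n,t,[(np.round(r["position"],4).tolist(),round(r["score"],2)) for r in bot.spot_point(n,t)])
E
```

```text
t: 30.28
ee_pos: [0.4414, 0.2488, 0.2662]
tool_rot: [0.065, -0.704, 0.065, 0.704]
ft_force: [0.4, -0.1, -1.3]
finger_gap: 0.005
t 30.27 pos [0.4414 0.2488 0.2662] a -100.5 xaxis [-0.001 -0.001 -1.   ] q [ 0.29  0.31  1.67 -0.    1.16  2.05] F [ 0.4 -0.1 -1.3] gap 0.4
turn rx,ry,rz deg [-0.   0.1 -0. ]
scene 507 ((523.8170166015625, 271.0334777832031), (16.305652618408203, 219.07652282714844), 81.49066162109375)
scene door_corner [([0.4449, 0.2858, 0.1216], 0.92)]
scene door_hinge [([0.6322, 0.2527, 0.122], 0.97)]
scene stick [([0.4502, 0.0252, 0.0014], 0.88), ([0.5911, -0.1245, 0.0011], 0.85), ([0.5197, -0.2907, 0.0064], 0.58)]
scene bento [([0.7586, -0.1549, 0.0029], 0.71), ([0.5174, -0.2942, 0.0048], 0.5)]
scene jar [([0.7396, -0.2814, -0.0006], 0.56)]
scene timer [([0.6987, -0.3657, 0.0012], 0.65)]
scene chopsticks [([0.6272, -0.4521, 0.0005], 0.58)]
top 610 ((555.5176391601562, 267.3622131347656), (15.549097061157227, 146.67694091796875), 81.20340728759766)
top door_corner []
top door_hinge [([0.6307, 0.2508, 0.1195], 0.94)]
top stick [([0.5212, -0.2934, 0.0062], 0.76), ([0.4486, 0.021, 0.0028], 0.68), ([0.5945, -0.1247, 0.0011], 0.58)]
top bento [([0.7552, -0.1522, 0.0015], 0.97), ([0.7362, -0.2886, 0.0003], 0.74)]
top jar [([0.7395, -0.2865, -0.0007], 0.69)]
top timer [([0.7009, -0.3614, 0.0035], 0.98), ([0.5209, -0.2899, 0.0652], 0.2)]
top chopsticks [([0.6282, -0.4563, -0.0028], 0.71)]
```

View pics/s17.png

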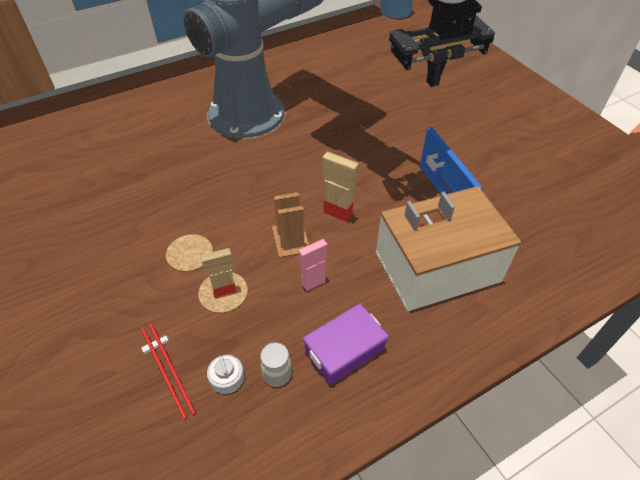

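View pics/t17.png

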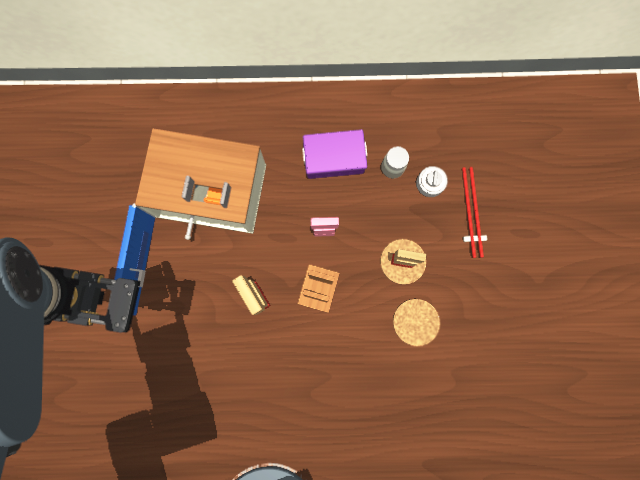

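```bash
python3 - <<'E'
from bench import bot
print(bot.state()["t"], bot.hand_in())
E
```

```text
the job is handed in; nothing more can be done
31.075 None
```

The job is finished and handed in at 31 s of the 72 s allowed; no verdict came back.

**What I did**
- I lifted the smaller pale-wood stick from the keeper by its narrow edges, stood it on the farther coaster and let go.
- I regripped it across its flat faces and pressed the hook about 7 mm down through the gap, at about 6 N. The door sprang ajar to about 37°.
- I stood the stick back on the coaster, let go, and swept the door open with closed fingertips.

**Last checks**
- **Door:** about 88° (1.53 rad) by a depth fit in both cameras. The top camera's network did not report `door_corner` at the end, so only the scene camera's point agrees with that fit.
- **Stick:** it stands upright on the coaster, within about 4 mm of its centre.
- **Bystanders:** the bento, jar, timer and chopsticks read where they started, to within the networks' few millimetres of error. I saw no contact with the taller and pink look-alike sticks.
- **Arm:** the gripper is raised clear of everything. The highest force I read was about 8 N, when setting the stick down.

One move was refused as invalid input before anything moved. I reissued it with every field filled in.

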